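Fetch a bottle from the dust hood

TASK

First lift the top tray off the pile of trays and set it down flat in the middle of the black rubber mat. Then swing the hood's flap up and right back until it rests open by itself, take out the glass bottle with the narrow neck, keeping it upright, and stand it in that tray. Finally close the flap again; leave everything else where it is.

Things in the scene. Friction and masses are not known exactly. Their poses are not given: they have to be found in the camera images.
- hood: Clear dust hood fixed to the bench on a steel base 225 x 354 mm. Origin: centre of the underside; -x side is the front (towards the robot), z up. Floor 6 mm high. Front wall 70 mm high, outer face at x = -106 mm; inside width 342 mm; side walls follow the sloping flap. A fixed roof 148 to 154 mm high covers the rear from x = +12 to the back wall at +102 mm.
- flap_panel (a joint): Flap of clear sheet 140 mm long, 334 mm wide, 160 g, hinged along its upper rear edge. 0 = closed (slopes 35 deg down to the front); grows as it is raised: level at 0.61, vertical at 2.18, stop at 2.44 (leaning 15 deg back, resting open by itself). Below 2.1 gravity swings it shut, damped, in about a second or two. No spring.
- tab_grip (a point): Grip point inside the aluminium pull tab at the middle of the flap's free edge, 170 mm from the hinge axis and 5 mm above the flap's plane through that axis. The tab is 30 mm wide along the hinge (grip across that), 10 mm thick, stands out 45 mm past the edge and ends 15 mm beyond this point. Closed: 60 mm above the bench, 23 mm ahead of the front wall. Axes: the hood's at flap = 0.
- hinge_mid (a point): Middle of the flap's hinge axis, at the front edge of the fixed roof: hood x = +12.5 mm, 153 mm above the bench; the axis runs along the hood's y. The glassware stands with its middle 3 to 11 mm behind this line, partly under the roof: reach in from the front, tool tilted about 32 deg (28 to 45) from vertical, tips forward and down, closing along the hood's y.
- bottle: The amber glass bottle to fetch: straight body 34 mm diameter up to 54 mm, shoulder, narrow neck 16 mm diameter, lip 21 mm, total height 80 mm, about 60 g. Origin: centre of its underside, z up. It stands in the hood about 50 mm left or right of the middle.
- vial: The other amber glass vessel in the hood, to be left alone: plain straight cylinder 34 mm diameter, 66 mm high, no neck, about 60 g. Origin: centre of its underside. It stands on the other side of the middle, about 100 mm from the bottle.
- tray_top: Top tray of the pile, steel, 60 mm (x) by 130 mm (y) outside, 27 mm high, about 120 g, open at the top. Origin: centre of its underside. Foot 48 x 118 mm and 5 mm high, walls 4 mm thick from 5 to 27 mm, inner floor 9 mm above the underside. Grip it across its 60 mm width by the upper part of its walls; the next tray's rim begins 22 mm below its rim.
- tray_mid: Second tray of the pile, the same; the trays stack at 22 mm pitch, each foot standing 5 mm inside the tray below.
- tray_low: Lowest tray of the pile, the same, standing on the bench.
- mat: Black rubber mat fixed to the bench, 140 mm (x) by 190 mm (y), 3 mm thick. Origin: centre of its underside.
- pen: Black pen lying on the bench, 133 mm long (x), 12 mm thick; leave alone. Origin under the middle of its barrel.
- jar: Closed clear glass jar, 56 mm diameter, 70 mm high; leave alone. Origin: centre of its underside.
- block: Dark steel weight, 50 x 50 x 12 mm plate with a 24 mm stub 20 mm high; leave alone. Origin: centre of its underside.
Mind the look-alikes: they are no part of the job. Of the things shaped like the mat, the black one is meant. Leave any blue look-alike of the tray_top alone.

How it is judged (in metres and radians):
On the way, in this order (a step that is already met when the one before it is completed fails the run):
1. the top tray lies flat in the middle of the mat, released (horizontal distance between tray_top and mat below 0.03 m and height (world z) of tray_top below 0.008 m and angle between tray_top's own z axis and vertical below 0.08 rad and contact force between the fingers and tray_top below 0.1 N), for 0.2 s.
2. the flap rests fully open by itself (value of joint flap_panel above 2.3 rad and contact force between each of the arm, the fingers and hood below 0.1 N), for 0.2 s.
3. the necked bottle stands upright in the tray on the mat, released (x of bottle in the frame of tray_top between -0.02 and 0.02 m and y of bottle in the frame of tray_top between -0.055 and 0.055 m and z of bottle in the frame of tray_top below 0.014 m and angle between bottle's own z axis and vertical below 0.1 rad and contact force between the fingers and bottle below 0.1 N), for 0.2 s.
At the end, for the whole second after the job is handed in: The flap is closed (within 0.06 rad); the former top tray lies flat on the mat, its centre within 30 mm of the mat's centre; the necked bottle stands upright (within 0.1 rad) on that tray's floor; both are at rest and released (value of joint flap_panel below 0.06 rad and horizontal distance between tray_top and mat below 0.03 m and height (world z) of tray_top below 0.008 m and angle between tray_top's own z axis and vertical below 0.08 rad and x of bottle in the frame of tray_top between -0.02 and 0.02 m and y of bottle in the frame of tray_top between -0.055 and 0.055 m and z of bottle in the frame of tray_top below 0.014 m and angle between bottle's own z axis and vertical below 0.1 rad and linear speed of each of bottle, tray_top below 0.02 m/s); the robot touches nothing.
It fails at once if the bottle is tipped by more than 0.6 rad (34 deg) (angle between bottle's own z axis and vertical above 0.6 rad).
It fails at once if the plain vial is moved more than 30 mm or tipped (distance of vial from where it was at the start of the episode above 0.03 m or angle between vial's own z axis and vertical above 0.5 rad).
It fails at once if the other two trays are moved more than 30 mm (distance of any of tray_mid, tray_low from where it was at the start of the episode above 0.03 m).
It fails at once if the pen, jar or steel weight is moved more than 30 mm (distance of any of pen, jar, block from where it was at the start of the episode above 0.03 m).
It also fails if it takes over 72 s, if anything falls off the work surface, if the arm or the gripper's body presses on something with over 40 N, if the wrist force passes 120 N, or if a joint passes its speed limit or range.

ROBOT

A 6-joint arm with a two-finger parallel gripper is mounted at the origin on the work surface. World frame = base frame: x ahead of the robot, y to its left, z up, the work surface at z = 0. Lengths are in mm, angles in rad, forces in N, time in s.
With the tool pointing down it reaches from about 375 to 825 mm from the base axis. Payload 5.5 kg.
Tool frame: the origin (TCP) lies at the very end of the fingers, on their centre line; the grasp point (between the pads) lies 19 mm behind it (bot.grip_point_offset is the distance from the TCP to the grasp point, in mm); y points along the fingers, x is the direction in which the jaws open and shut, and the axes are right-handed (so a half turn about y gives the same grasp; the last joint's range is limited). The gripper opens to 85 mm and grips with 20 to 120 N. Pads are 22 mm wide; open, the fingers measure 114 mm over their backs; the gripper's body (76 mm by 85 mm) begins 54 mm behind the grasp point. The pads swing forward as they close: fully open they stand 13 mm farther back than shut.
Start: joints at [1.165, 0.314, -0.047, 1.21, 0, 1.571], TCP at [236.849, 551.269, 200.599] pointing down, gripper open.
Joint ranges: [-2.67, 2.67], [-0.69, 1.73], [-1.03, 1.25], [-2.08, 2.16], [-1.42, 1.45], [-3.14, 3.14]. Speed limits (rad/s): [2.39, 2.39, 3.01, 3.14, 3.14, 3.14].

INTERFACE

Orientations are given as a unit quaternion [x, y, z, w].
In Python, from rig import bot gives the robot as it stands. The module is installed in compiled form; this text tells all that it offers.
- The arm moves only by the shell command python3 -m pendant 'ROWS' [FORCE]. ROWS is JSON, one flat list of numbers, 5 for each row, row after row: the finger opening in mm, from 0 to 85.4, then the shift along the tool's x, y, z as a fraction of full scale, then the turn about the tool's y as a fraction of full scale. In form: [grip, x, y, z, spin, grip, x, y, z, spin, ...]. A call has exactly 8 rows; each row is the pose to reach, as a shift and turn from the pose commanded when the call began, along the tool's axes at that moment; what a row does not reach only later rows make up. Full scale, the value 1, is 0.15 m for a shift and 60 degrees for a turn. A row lasts 1/12 s, in which the tool goes at most 41.7 mm and 7.16 degrees, less where a joint would pass 70% of its speed; a pose out of reach is approached as far as the arm can. A call with a number of a shift or a turn outside -1 to 1 is refused whole. A call with a gripper value outside its range is refused whole. The fingers move at their own pace and stop on an object; FORCE is the grip in N (left out, the last holds). Time passes only in rows, so rows that repeat a pose let the fingers close, or fill a call up. It gives the time, the measured TCP pose, the force and the opening at its end, in the units of the state.
- bot.observe(): the state, without advancing time (a new reading comes with each control period).
- bot.get_image(name): name is "side" or "top" or "wrist"; returns a dict with "pixels" (400x640x3 uint8, red, green, blue), "fovy" (degrees; the focal length in pixels is half the picture's height over the tangent of half this angle, whatever the lens; pixels are square), "cx", "cy" (the principal point, pixels), "world_from_camera" (4x4, takes a point from camera to world coordinates); the wrist camera has in their place "hand_eye" (4x4, takes a point from camera to tool coordinates, whose origin is the TCP and whose axes are the tool frame's). Camera axes: x right, y up, looking along -z (the intrinsics and any distortion apply to the point x, -y, -z); pixel columns grow to the right and rows downward; lengths in mm; the calibration is good to about 2 mm. A picture is of the moment at which its call begins: read the wrist's pose just before it. There is no depth.
- bot.finish_job(): hands the job in, once; it reports no verdict.
The state is a dict: "time_s": time; "joint_positions": joint angles; "dq": joint speeds; "joint_efforts": joint torques, N m; "position": TCP position; "ee_rot": TCP orientation; "wrist_force": force on the tool from outside, world axes, zero at the start; "ft_torque": the same for the moment, N m; "gripper_width": finger opening in mm.
Only numpy, scipy, OpenCV 4.12 (cv2) and the standard library are available. Lean on these libraries where they do the work, as an engineer would, in place of code of your own. Each camera call takes 0.05 s, during which the arm holds its last target.

## Working session

There is one attempt and no reset: what is moved stays moved. The work goes in short steps, Python scripts to look and compute and a shell command to move; the robot and the scene stay as the last step left them, time stands still between calls to the robot, and variables do not carry over. Pictures are saved under pics/ and viewed, and the job is handed in when it is done.

```bash
mkdir -p pics; ls; python3 - <<'E'
from rig import bot
import cv2,numpy as np
s=bot.observe()
for k,v in s.items(): print(k,np.round(v,4).tolist())
for n in ("side","top","wrist"):
    i=bot.get_image(n)
    cv2.imwrite(f"pics/{n}0.png",i["pixels"][:,:,::-1])
    print(n,{k:(np.round(v,4).tolist()) for k,v in i.items() if k!="pixels"})
print(bot.grip_point_offset)
E
```

```text
pics
time_s 0.0
joint_positions [1.165, 0.3142, -0.048, 1.2102, -0.0, 1.5708]
dq [-0.0007, 0.0004, -0.0003, 0.0006, 0.0014, 0.0008]
joint_efforts [0.0021, -53.9596, 33.9743, 0.0193, 0.0001, 0.0]
position [236.6346, 550.7108, 199.7422]
ee_rot [0.5908, 0.3885, -0.3895, -0.5902]
wrist_force [0.4172, 0.0271, -0.5476]
ft_torque [0.0081, 0.0484, -0.0115]
gripper_width 85.4869
side {'fovy': 44.0103, 'cx': 328.4951, 'cy': 201.1383, 'world_from_camera': [[0.8969, 0.325, -0.2999, 50.6631], [-0.4421, 0.6418, -0.6266, -994.2479], [-0.0112, 0.6946, 0.7193, 1075.7886], [0.0, 0.0, 0.0, 1.0]]}
top {'fovy': 57.6715, 'cx': 319.0307, 'cy': 198.4595, 'world_from_camera': [[0.0297, 0.9957, -0.0873, 380.291], [-0.9996, 0.0294, -0.0042, -160.7826], [-0.0016, 0.0874, 0.9962, 1138.2723], [0.0, 0.0, 0.0, 1.0]]}
wrist {'fovy': 66.909, 'cx': 320.5693, 'cy': 197.2152, 'hand_eye': [[1.0, 0.0004, 0.0003, -0.2317], [0.0002, 0.3087, -0.9512, -173.2718], [-0.0005, 0.9512, 0.3087, 79.3149], [0.0, 0.0, 0.0, 1.0]]}
18.700000000000003
```

View pics/side0.png

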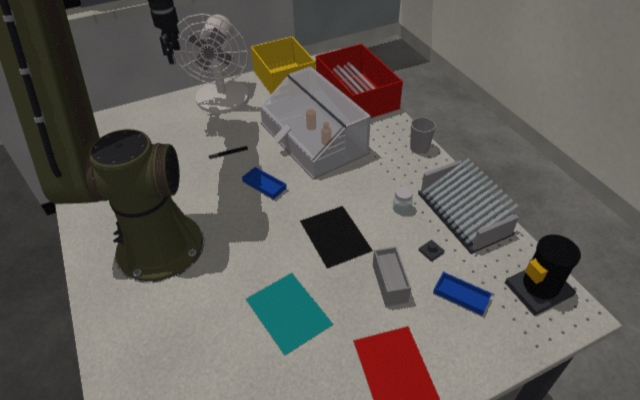

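View pics/top0.png

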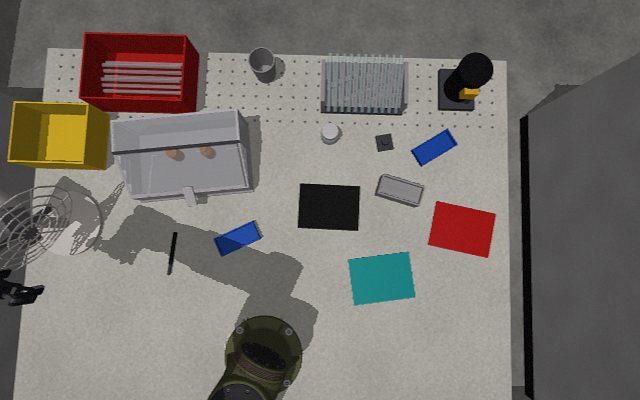

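View pics/wrist0.png

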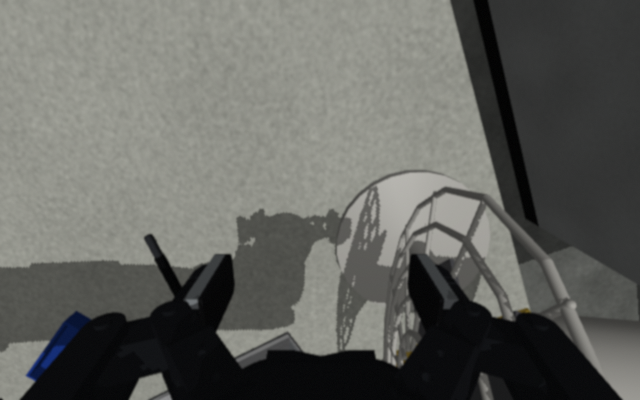

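```bash
cat > h.py <<'E'
import numpy as np,cv2
from scipy.spatial.transform import Rotation as R
from rig import bot
def cam(n):
    s=bot.observe(); i=bot.get_image(n)
    if 'hand_eye' in i:
        T=np.eye(4);T[:3,:3]=R.from_quat(s['ee_rot']).as_matrix();T[:3,3]=s['position'];i['T']=T@np.array(i['hand_eye'])
    else: i['T']=np.array(i['world_from_camera'])
    i['f']=200/np.tan(np.radians(i['fovy'])/2)
    return i
def ray(i,u,v):
    d=np.array([(u-i['cx'])/i['f'],-(v-i['cy'])/i['f'],-1.0])
    return i['T'][:3,3],i['T'][:3,:3]@d
def onz(i,u,v,z):
    o,d=ray(i,u,v);return o+d*(z-o[2])/d[2]
def proj(i,p):
    q=np.linalg.inv(i['T'])@np.append(p,1);return np.array([i['cx']-i['f']*q[0]/q[2],i['cy']+i['f']*q[1]/q[2]])
def meet(i,a,j,b):
    o1,d1=ray(i,*a);o2,d2=ray(j,*b);A=np.array([d1,-d2]).T
    t=np.linalg.lstsq(A,o2-o1,rcond=None)[0];p,q=o1+t[0]*d1,o2+t[1]*d2
    return (p+q)/2,np.linalg.norm(p-q)
def st():
    s=bot.observe();m=R.from_quat(s['ee_rot']).as_matrix()
    print('t',round(s['time_s'],2),'p',np.round(s['position'],1),'x',np.round(m[:,0],3),'y',np.round(m[:,1],3),'z',np.round(m[:,2],3),'w',round(s['gripper_width'],1),'F',np.round(s['wrist_force'],1),'q',np.round(s['joint_positions'],3));return s,m
E
python3 - <<'E'
from h import *
st()
t=cam('top');sd=cam('side')
print(t.keys())
for n,i in(('top',t),('side',sd)):
    p=i['pixels'];g=p.astype(int)
    m=(g.max(2)<40).astype(np.uint8)
    c,_=cv2.findContours(m,0,2)
    for k in c:
        if 500<cv2.contourArea(k)<6000:
            r=cv2.minAreaRect(k);b=cv2.boxPoints(r);print(n,r)
            w=np.array([onz(i,*x,3) for x in b]);print(np.round(w.mean(0)),np.linalg.norm(np.roll(w,1,0)-w,axis=1).round(), w.round().tolist())
def crop(i,x,y,w,h,s,n):
    cv2.imwrite(n,cv2.resize(i['pixels'][y:y+h,x:x+w,::-1],None,fx=s,fy=s,interpolation=cv2.INTER_CUBIC))
crop(t,100,90,160,130,5,'pics/tc1.png')
crop(t,290,160,150,80,5,'pics/tc2.png')
crop(sd,240,60,150,120,5,'pics/sc1.png')
crop(sd,350,180,160,120,5,'pics/sc2.png')
E
```

```text
t 0.15 p [236.7 550.9 200. ] x [ 0.395  0.919 -0.001] y [-0.    -0.001 -1.   ] z [-0.919  0.395 -0.   ] w 85.2 F [ 0.  -0.3  0.2] q [ 1.165  0.314 -0.048  1.21  -0.     1.571]
dict_keys(['pixels', 'fovy', 'cx', 'cy', 'world_from_camera', 'T', 'f'])
top ((257.72332763671875, 364.2264404296875), (63.40855407714844, 93.95513916015625), 30.141386032104492)
[-26.  14.   3.] [189. 275. 193. 273.] [[-104.0, 164.0, 3.0], [139.0, 33.0, 3.0], [49.0, -137.0, 3.0], [-190.0, -5.0, 3.0]]
top ((15.45846176147461, 290.35162353515625), (46.90165710449219, 31.104351043701172), 29.357751846313477)
[169. 768.   3.] [148.  92. 149.  91.] [[160.0, 854.0, 3.0], [244.0, 816.0, 3.0], [178.0, 682.0, 3.0], [95.0, 721.0, 3.0]]
top ((328.51080322265625, 206.5390167236328), (59.5627555847168, 44.044681549072266), 2.935673236846924)
[ 456. -186.    3.] [185. 138. 187. 138.] [[389.0, -92.0, 3.0], [527.0, -94.0, 3.0], [523.0, -282.0, 3.0], [385.0, -277.0, 3.0]]
top ((526.0169677734375, 257.0718078613281), (284.0839538574219, 8.441505432128906), 88.81881713867188)
[ 332. -801.    3.] [870.  27. 870.  25.] [[766.0, -7
[... 528 characters left out ...]
591.0, -802.0, 3.0]]
side ((549.2500610351562, 274.25), (61.51828384399414, 77.78173828125), 45.0)
[ 902. -556.    3.] [148. 276. 167. 252.] [[770.0, -517.0, 3.0], [1034.0, -437.0, 3.0], [1025.0, -604.0, 3.0], [780.0, -664.0, 3.0]]
side ((335.8923034667969, 235.56153869628906), (59.90877151489258, 46.88512420654297), 60.2551155090332)
[ 459. -185.    3.] [204. 152. 215. 136.] [[390.0, -96.0, 3.0], [539.0, -65.0, 3.0], [520.0, -280.0, 3.0], [385.0, -299.0, 3.0]]
side ((167.8867950439453, 29.103771209716797), (66.89458465576172, 24.17545509338379), 74.05460357666016)
[ 330. 1284.    3.] [657. 125. 675. 100.] [[306.0, 1604.0, 3.0], [429.0, 1627.0, 3.0], [343.0, 958.0, 3.0], [243.0, 950.0, 3.0]]
```

View pics/tc1.png

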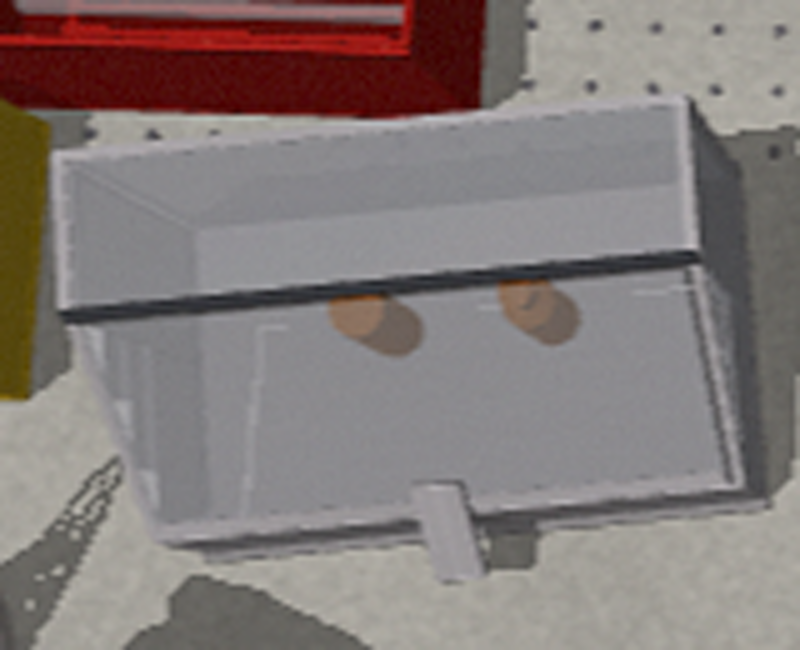

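View pics/tc2.png

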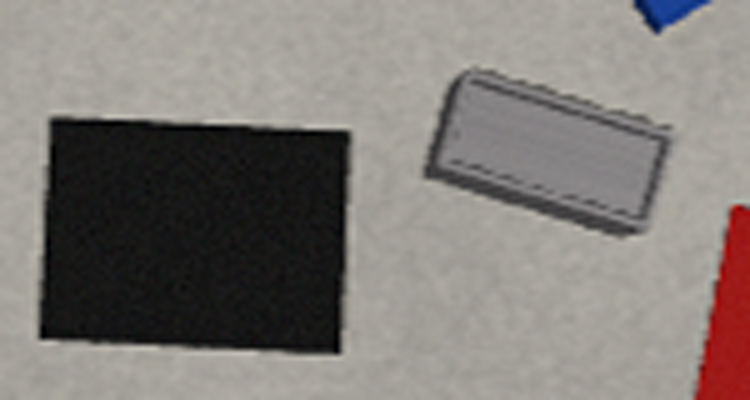

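View pics/sc1.png

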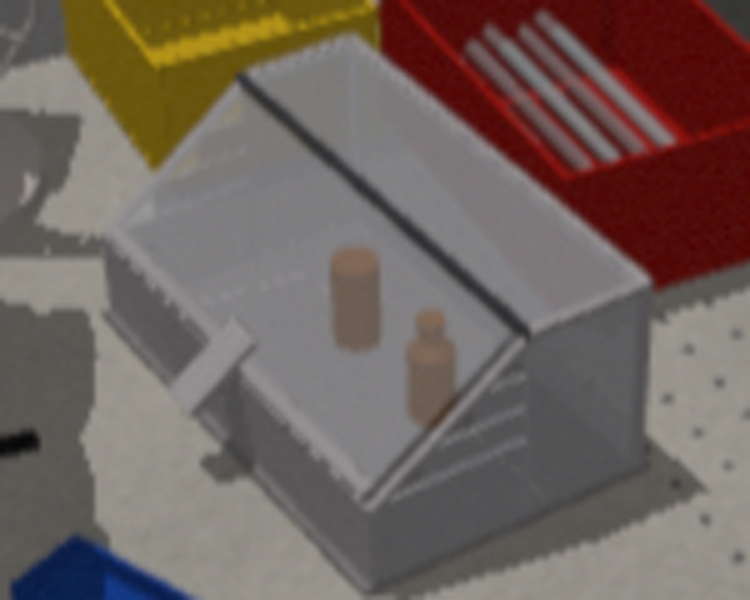

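View pics/sc2.png

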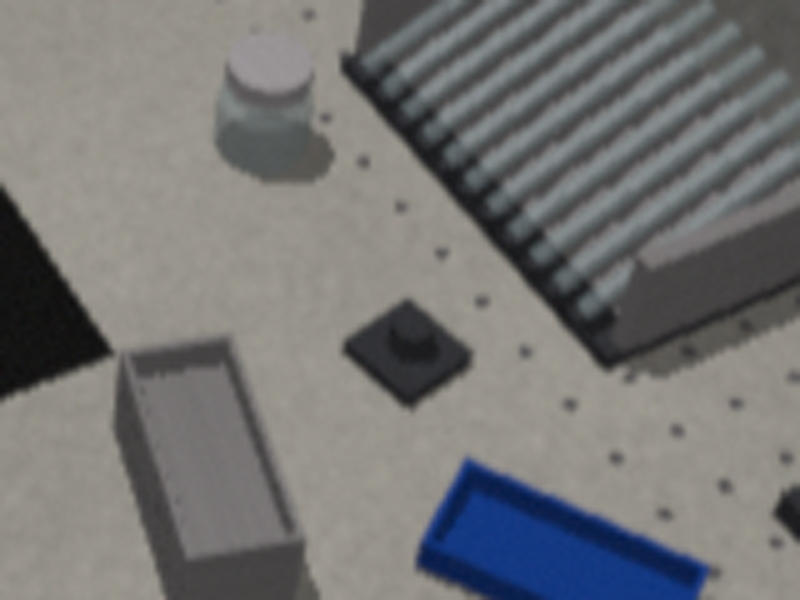

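```bash
python3 - <<'E'
from h import *
t=cam('top');sd=cam('side')
T=np.array([(478,68),(672,130),(648,222),(454,160)])/5+[290,160]
S=np.array([(118,357),(300,545),(187,557),(230,340)])
w=np.array([onz(t,*x,71) for x in T]);print(w.round(),w.mean(0).round(1),np.linalg.norm(np.roll(w,1,0)-w,axis=1).round())
S=np.array([(118,357),(230,340),(300,545),(187,557)])/5+[350,180]
w2=np.array([onz(sd,*x,71) for x in S]);print(w2.round(),w2.mean(0).round(1),np.linalg.norm(np.roll(w2,1,0)-w2,axis=1).round())
print(meet(t,T.mean(0),sd,S.mean(0)))
# blue dir
v=(w[1]-w[0])+(w[2]-w[3]);print('tray long axis angle',np.degrees(np.arctan2(v[1],v[0])))
v=(w2[2]-w2[1])+(w2[3]-w2[0]);print('side',np.degrees(np.arctan2(v[1],v[0])))
# hood: hinge line ends (top) z=153/154; tc1 = (100,90)+/5
H=[(65,312),(700,255)]
hw=[onz(t,x/5+100,y/5+90,154) for x,y in H];print('hinge top',np.round(hw),np.linalg.norm(hw[0]-hw[1]))
Hs=[(240,75),(528,332)]
hs=[onz(sd,x/5+240,y/5+60,154) for x,y in Hs];print('hinge side',np.round(hs))
for a,b in zip(H,Hs): print(meet(t,np.array(a)/5+[100,90],sd,np.array(b)/5+[240,60]))
# tab tip
print('tab end',meet(t,np.array((465,575))/5+[100,90],sd,np.array((185,400))/5+[240,60]))
# bottle: top of bottle side (431,318) lip ; top (525,300)
print('bottle lip',meet(t,np.array((522,297))/5+[100,90],sd,np.array((431,320))/5+[240,60]))
print('vial top',meet(t,np.array((358,318))/5+[100,90],sd,np.array((355,258))/5+[240,60]))
E
```

```text
[[ 554. -351.   71.]
 [ 520. -467.   71.]
 [ 465. -453.   71.]
 [ 498. -338.   71.]] [ 509.3 -402.2   71. ] [ 57. 120.  57. 119.]
[[ 494. -332.   71.]
 [ 551. -348.   71.]
 [ 515. -471.   71.]
 [ 463. -452.   71.]] [ 505.4 -400.9   71. ] [124.  59. 128.  55.]
(array([ 507.72372519, -402.04642321,   68.51287068]), np.float64(3.7672974754091597))
tray long axis angle -106.25093582046428
side -105.46135826934834
hinge top [[577. 414. 154.]
 [619.  66. 154.]] 350.6163890590653
hinge side [[577. 413. 154.]
 [620.  68. 154.]]
(array([577.60955762, 414.56806587, 153.04527739]), np.float64(0.7482280177845627))
(array([618.95959197,  65.55517473, 155.94416906]), np.float64(0.4464921859588935))
tab end (array([446.35416574, 218.50915476,  56.76537679]), np.float64(4.241739072673883))
bottle lip (array([608.67753854, 183.89524086,  88.45903248]), np.float64(3.616500385436007))
vial top (array([597.38237439, 283.3200226 ,  77.4655463 ]), np.float64(7.555285636614175))
```

```bash
cat >> h.py <<'E'
def go(target,yaw=None):
    s,m=st();d=np.array(target,float)-s['position'];t=m.T@d/150
    sp=0
    if yaw is not None:
        cur=np.degrees(np.arctan2(m[1,0],m[0,0]));a=-(yaw-cur);a=(a+90)%180-90;sp=a/60
    print('shift xyz frac',t.round(3),'spin',round(sp,3),'dist',np.linalg.norm(d).round(1))
E
python3 -c "
from h import *
go((400,300,240),-16)"
```

```text
t 0.35 p [236.8 551.1 200.4] x [ 0.395  0.919 -0.   ] y [-0. -0. -1.] z [-0.919  0.395  0.   ] w 85.7 F [ 0.1 -0.5 -0.5] q [ 1.165  0.314 -0.047  1.21   0.     1.571]
shift xyz frac [-1.109 -0.264 -1.661] spin 1.379 dist 302.1
```

```bash
python3 -m pendant '[85,-0.4,-0.05,-0.4,0.5,85,-0.8,-0.1,-0.9,1,85,-0.95,-0.13,-1,1,85,-0.95,-0.13,-1,1,85,-0.95,-0.13,-1,1,85,-0.95,-0.13,-1,1,85,-0.95,-0.13,-1,1,85,-0.95,-0.13,-1,1]'; python3 -c "
from h import *
go((400,100,240),-16)"
```

```text
time_s: 1.02
position: [319.0, 360.3, 220.5]
ee_rot: [-0.705, -0.056, 0.055, 0.705]
wrist_force: [-0.0, -0.7, -0.2]
gripper_width: 84.7
t 1.02 p [319.  360.3 220.5] x [0.988 0.156 0.001] y [ 0.001  0.001 -1.   ] z [-0.156  0.988  0.001] w 84.7 F [-0.  -0.7 -0.2] q [ 0.846  0.081 -0.288  1.201  0.     2.26 ]
shift xyz frac [ 0.263 -0.131 -1.798] spin 0.416 dist 273.3
```

```bash
python3 -m pendant '[85,0.2,-0.05,-0.3,0.1,85,0.4,-0.1,-0.6,0.2,85,0.5,-0.1,-0.9,0.3,85,0.5,-0.1,-1,0.4,85,0.5,-0.1,-1,0.42,85,0.5,-0.1,-1,0.42,85,0.5,-0.1,-1,0.42,85,0.5,-0.1,-1,0.42]'; python3 -c "
from h import *
go((420,0,240),-16)"
```

```text
time_s: 1.68
position: [416.5, 226.4, 235.0]
ee_rot: [-0.7, 0.096, -0.096, 0.701]
wrist_force: [0.0, -0.0, -0.7]
gripper_width: 85.2
t 1.68 p [416.5 226.4 235. ] x [ 0.963 -0.269 -0.   ] y [-0.  0. -1.] z [0.269 0.963 0.   ] w 85.2 F [ 0.  -0.  -0.7] q [ 4.970e-01  6.400e-02 -2.740e-01  1.233e+00  1.000e-03  2.341e+00]
shift xyz frac [ 0.429 -0.034 -1.447] spin 0.006 dist 226.5
```

```bash
python3 -m pendant '[85,0.1,0,-0.25,0,85,0.2,0,-0.5,0,85,0.3,0,-0.75,0,85,0.35,0,-1,0,85,0.35,0,-1,0,85,0.35,0,-1,0,85,0.35,0,-1,0,85,0.35,0,-1,0]';  python3 -m pendant '[85,0.1,0,-0.25,0,85,0.2,0,-0.5,0,85,0.3,0,-0.75,0,85,0.4,0,-1,0,85,0.4,0,-1,0,85,0.4,0,-1,0,85,0.4,0,-1,0,85,0.4,0,-1,0]'; python3 -c "
from h import *
go((500,-300,200),-16)
i=cam('wrist');cv2.imwrite('pics/w1.png',i['pixels'][:,:,::-1])"
```

```text
time_s: 2.35
position: [426.9, 68.5, 235.1]
ee_rot: [-0.7, 0.096, -0.096, 0.701]
wrist_force: [-1.0, 0.0, 0.3]
gripper_width: 84.9
time_s: 3.02
position: [444.0, -92.0, 235.0]
ee_rot: [-0.7, 0.096, -0.096, 0.701]
wrist_force: [-0.0, 1.0, 0.4]
gripper_width: 85.0
t 3.02 p [444. -92. 235.] x [ 0.963 -0.269 -0.001] y [-0.     0.001 -1.   ] z [0.269 0.963 0.   ] w 85.0 F [-0.   1.   0.4] q [-0.205  0.025 -0.315  1.231  0.     1.638]
shift xyz frac [ 0.732  0.232 -1.236] spin 0.007 dist 218.3
```

View pics/w1.png

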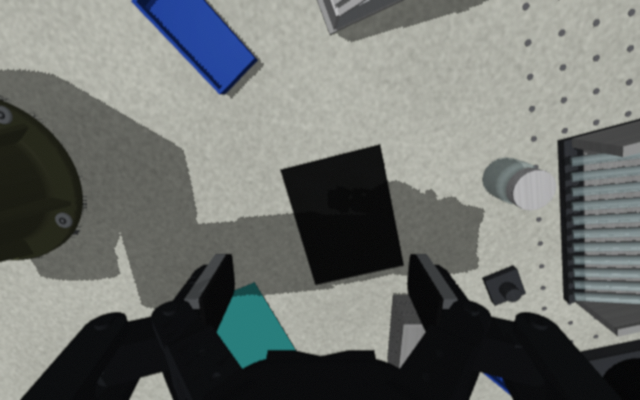

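```bash
python3 - <<'E'
from h import *
i=cam('wrist')
w=np.array([onz(i,*p,3) for p in[(281,170),(380,145),(403,265),(316,284)]]);print(w.round(),w.mean(0).round(1),np.linalg.norm(np.roll(w,1,0)-w,axis=1).round())
E
python3 -m pendant '[85,0.2,0,-0.25,0,85,0.4,0,-0.5,0,85,0.5,0,-0.75,0,85,0.6,0,-1,0,85,0.65,0,-1,0,85,0.65,0,-1,0,85,0.65,0,-1,0,85,0.65,0,-1,0]'; python3 -c "
from h import *
go((508,-320,200),-16)
i=cam('wrist');cv2.imwrite('pics/w2.png',i['pixels'][:,:,::-1])"
```

```text
[[ 388.  -90.    3.]
 [ 525.  -93.    3.]
 [ 521. -280.    3.]
 [ 385. -277.    3.]] [ 454.7 -185.3    3. ] [187. 138. 187. 136.]
time_s: 3.78
position: [496.9, -262.9, 235.0]
ee_rot: [-0.7, 0.096, -0.096, 0.701]
wrist_force: [0.2, 1.2, -0.6]
gripper_width: 84.9
t 3.78 p [ 496.9 -262.9  235. ] x [ 0.963 -0.27  -0.001] y [-0.001  0.001 -1.   ] z [0.27  0.963 0.001] w 84.9 F [ 0.2  1.2 -0.6] q [-0.487  0.232 -0.077  1.263  0.     1.357]
shift xyz frac [ 0.174  0.233 -0.347] spin 0.006 dist 67.9
```

View pics/w2.png

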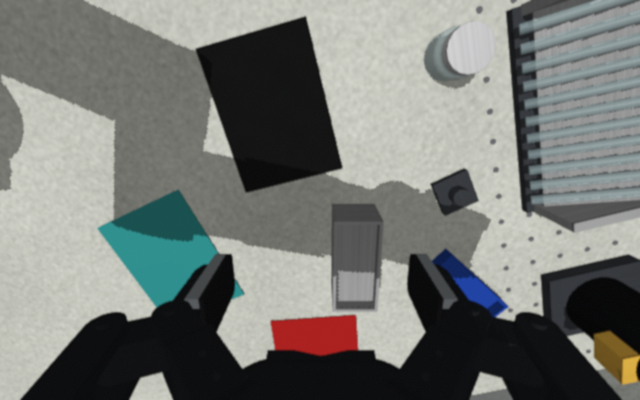

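```bash
python3 - <<'E'
from h import *
i=cam('wrist')
cv2.imwrite('pics/w2c.png',cv2.resize(i['pixels'][190:330,300:420,::-1],None,fx=4,fy=4,interpolation=2))
w=np.array([onz(i,*p,71) for p in[(331,222),(382,222),(377,310),(334,310)]]);print(w.round(),w.mean(0).round(1),np.linalg.norm(np.roll(w,1,0)-w,axis=1).round())
E
```

```text
[[ 492. -326.   71.]
 [ 551. -342.   71.]
 [ 518. -465.   71.]
 [ 463. -449.   71.]] [ 506.1 -395.5   71. ] [127.  61. 127.  57.]
```

View pics/w2c.png

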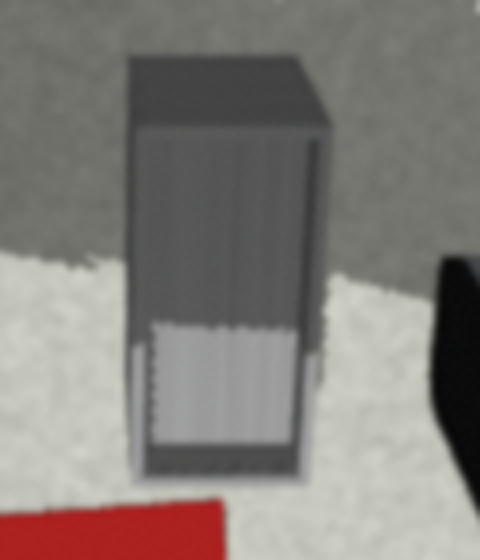

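```bash
python3 -c "
from h import *
go((507,-399,140),-15)"
python3 -m pendant '[85,0.1,0.2,-0.25,0,85,0.2,0.4,-0.5,0,85,0.3,0.6,-0.7,0,85,0.31,0.63,-0.855,0,85,0.31,0.63,-0.855,0,85,0.31,0.63,-0.855,0,85,0.31,0.63,-0.855,0,85,0.31,0.63,-0.855,0]'; python3 -c "
from h import *
go((507,-399,50),-15)
i=cam('wrist');cv2.imwrite('pics/w3.png',i['pixels'][:,:,::-1])"
```

```text
t 3.88 p [ 496.9 -262.9  235.3] x [ 0.963 -0.269 -0.   ] y [-0.  0. -1.] z [0.269 0.963 0.   ] w 85.1 F [-0.4 -0.6 -0.4] q [-0.487  0.231 -0.077  1.263  0.     1.357]
shift xyz frac [ 0.309  0.635 -0.856] spin -0.01 dist 166.5
time_s: 4.55
position: [507.8, -399.4, 142.0]
ee_rot: [0.701, -0.096, 0.097, -0.7]
wrist_force: [-0.9, -0.7, 1.0]
gripper_width: 85.0
t 4.55 p [ 507.8 -399.4  142. ] x [ 0.963 -0.27   0.001] y [ 0.001 -0.001 -1.   ] z [ 0.27   0.963 -0.   ] w 85.0 F [-0.9 -0.7  1. ] q [-0.667  0.425 -0.022  1.122  0.     1.177]
shift xyz frac [-0.006  0.613  0.001] spin -0.011 dist 92.0
```

View pics/w3.png

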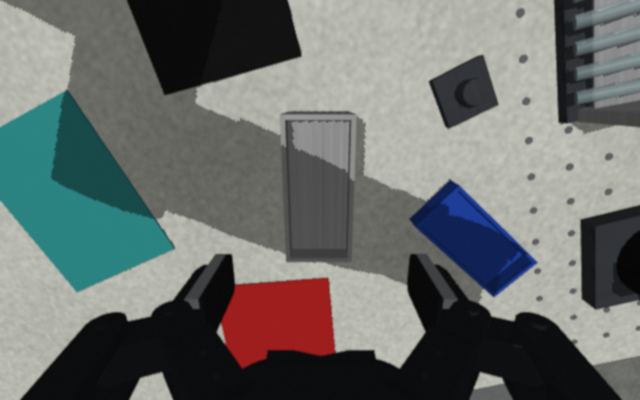

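```bash
python3 - <<'E'
from h import *
i=cam('wrist');s,m=st()
w=np.array([onz(i,*p,71) for p in[(281,113),(357,113),(351.5,262),(287.5,262)]]);print(w.round(),w.mean(0).round(1),np.linalg.norm(np.roll(w,1,0)-w,axis=1).round())
for p in[(412,220),(450,182)]: 
  q=onz(i,*p,27);print(q, m.T@(q-s['position']))
E
```

```text
t 4.65 p [ 507.9 -399.6  142.2] x [ 0.963 -0.27   0.002] y [ 0.002 -0.001 -1.   ] z [ 0.27   0.963 -0.001] w 85.0 F [ 0.3 -0.2 -0.7] q [-0.667  0.425 -0.022  1.122  0.     1.177]
[[ 497. -325.   71.]
 [ 554. -341.   71.]
 [ 518. -467.   71.]
 [ 462. -452.   71.]] [ 507.5 -396.4   71. ] [131.  59. 131.  58.]
[ 587.65869972 -462.8707194    27.        ] [ 93.60377689 115.4019216  -39.33404335]
[ 631.0436301  -433.08084314   27.        ] [127.35161353 115.44368398   1.04875856]
```

```bash

python3 -m pendant '[85,0,0.15,0.02,0,85,0,0.3,0.02,0,85,0,0.45,0.02,-0.01,85,0,0.55,0.02,-0.01,85,0,0.61,0.02,-0.01,85,0,0.61,0.02,-0.01,85,0,0.61,0.02,-0.01,85,0,0.61,0.02,-0.01]' 40;python3 -m pendant '[65,0,0,0,0,50,0,0,0,0,50,0,0,0,0,50,0,0,0,0,50,0,0,0,0,50,0,0,0,0,50,0,0,0,0,50,0,0,0,0]' 40; python3 -c "
from h import *
st()
i=cam('wrist');cv2.imwrite('pics/w4.png',i['pixels'][:,:,::-1])"
```

```text
time_s: 5.32
position: [508.8, -398.2, 50.7]
ee_rot: [0.701, -0.092, 0.094, -0.701]
wrist_force: [-0.5, -0.2, -0.0]
gripper_width: 84.8
time_s: 5.98
position: [507.7, -397.8, 49.0]
ee_rot: [-0.701, 0.093, -0.093, 0.701]
wrist_force: [0.1, -0.1, -0.8]
gripper_width: 49.9
t 5.98 p [ 507.7 -397.8   49. ] x [ 0.965 -0.261 -0.   ] y [-0.  0. -1.] z [0.261 0.965 0.   ] w 49.9 F [ 0.1 -0.1 -0.8] q [-0.665  0.489 -0.145  0.936  0.     1.171]
```

View pics/w4.png

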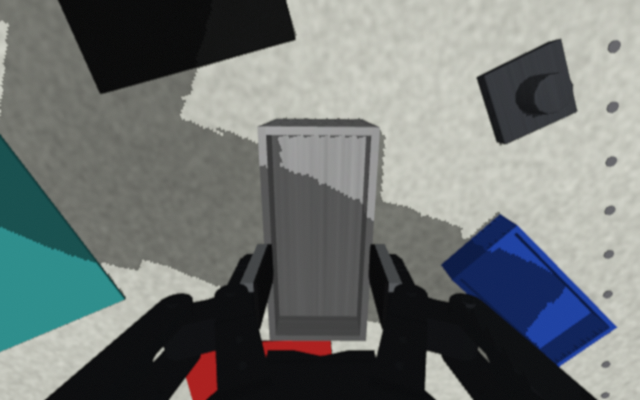

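```bash
python3 - <<'E'
from h import *
i=cam('wrist');s,m=st()
for x in(25,30):
  for y in (0,-6,-19,-30):
    print(x,y,[proj(i,s['position']+m@np.array([sx*x,y,z])).round() for sx in(-1,1) for z in (11,)])
for z in (71,68):
  w=np.array([onz(i,*p,z) for p in[(259,126),(381,126),(367,338),(270,339)]]);print(w.round(),w.mean(0).round(1),np.linalg.norm(np.roll(w,1,0)-w,axis=1).round())
cv2.imwrite('pics/w4c.png',cv2.resize(i['pixels'][220:350,200:440,::-1],None,fx=3,fy=3,interpolation=2))
cv2.imwrite('pics/s4c.png',cv2.resize(cam('side')['pixels'][180:330,320:480,::-1],None,fx=4,fy=4,interpolation=2))
E
```

```text
t 6.08 p [ 507.8 -397.8   49. ] x [ 0.965 -0.261 -0.   ] y [-0.  0. -1.] z [0.261 0.965 0.   ] w 50.0 F [ 0.4 -0.3  1.2] q [-0.665  0.489 -0.145  0.936 -0.     1.171]
25 0 [array([280., 215.]), array([362., 215.])]
25 -6 [array([279., 219.]), array([363., 219.])]
25 -19 [array([276., 228.]), array([366., 228.])]
25 -30 [array([273., 236.]), array([369., 236.])]
30 0 [array([272., 215.]), array([370., 215.])]
30 -6 [array([271., 219.]), array([371., 219.])]
30 -19 [array([267., 228.]), array([375., 228.])]
30 -30 [array([263., 236.]), array([379., 236.])]
[[ 496. -326.   71.]
 [ 553. -341.   71.]
 [ 519. -465.   71.]
 [ 461. -450.   71.]] [ 507.4 -395.5   71. ] [129.  60. 128.  60.]
[[ 495. -326.   68.]
 [ 554. -342.   68.]
 [ 519. -468.   68.]
 [ 460. -452.   68.]] [ 506.9 -396.9   68. ] [132.  61. 131.  61.]
```

View pics/w4c.png

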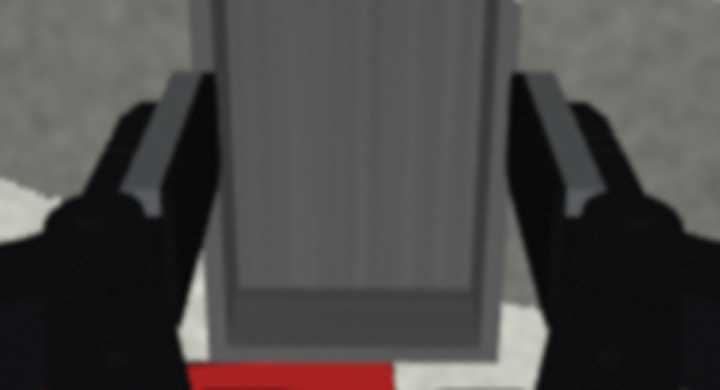

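View pics/s4c.png

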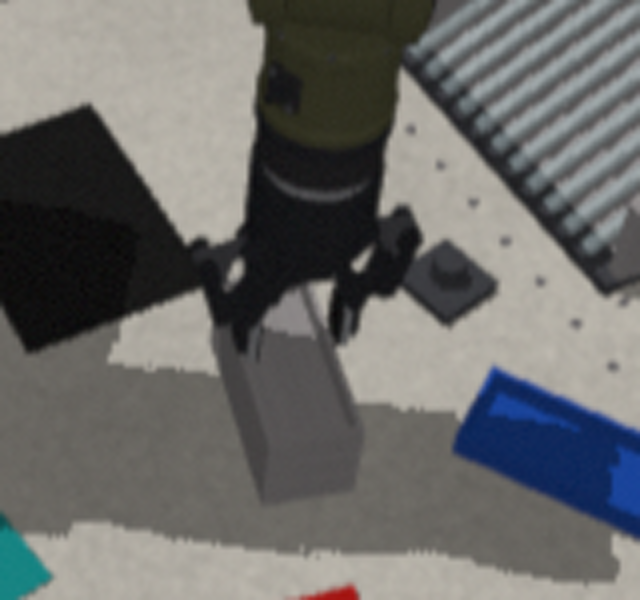

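```bash

python3 -m pendant '[60,0,0,0,0,85,0,0,0,0,85,0,0,0,0,85,0,0,0,0,85,0,0.05,0,0,85,0,0.1,0,0,85,0,0.13,0,0,85,0,0.13,0,0]' 40; python3 - <<'E'
from h import *
st()
i=cam('wrist')
cv2.imwrite('pics/w5c.png',cv2.resize(i['pixels'][200:400,180:460,::-1],None,fx=2.5,fy=2.5,interpolation=2))
cv2.imwrite('pics/s5c.png',cv2.resize(cam('side')['pixels'][180:330,320:480,::-1],None,fx=4,fy=4,interpolation=2))
E
```

```text
time_s: 6.8
position: [506.6, -396.9, 27.6]
ee_rot: [-0.7, 0.094, -0.092, 0.701]
wrist_force: [-0.4, 0.5, 0.7]
gripper_width: 84.6
t 6.8 p [ 506.6 -396.9   27.6] x [ 0.965 -0.261 -0.003] y [-0.002  0.002 -1.   ] z [0.261 0.965 0.001] w 84.6 F [-0.4  0.5  0.7] q [-0.665  0.508 -0.168  0.897  0.     1.171]
```

View pics/w5c.png

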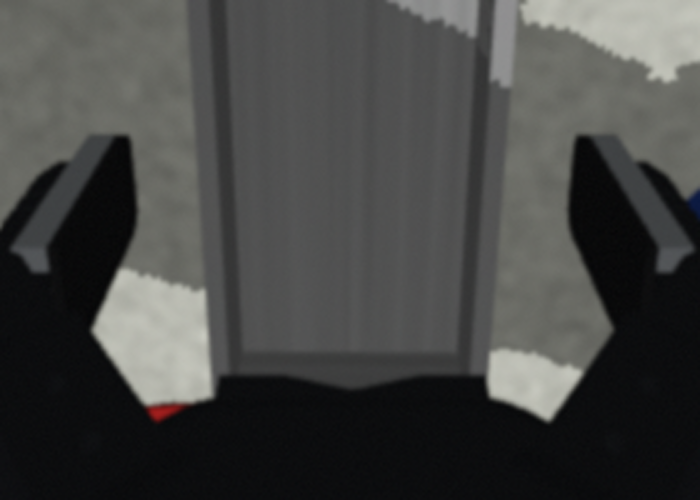

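View pics/s5c.png

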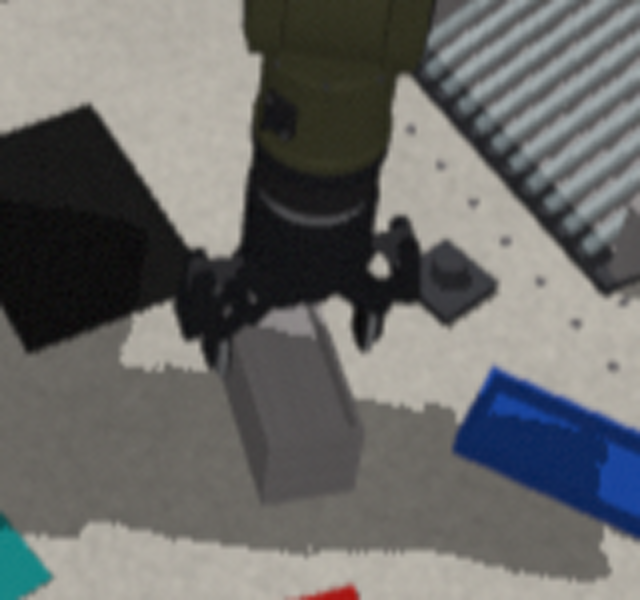

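```bash
python3 - <<'E'
from h import *
sd=cam('side');s,m=st()
for y in (0,-13,-30,-45,-60):
    print(y,[((proj(sd,s['position']+m@np.array([x,y,z]))-[320,180])*4).round() for x in(-45,45) for z in(-11,11)])
E
```

```text
t 6.95 p [ 507.7 -397.7   29.4] x [ 0.965 -0.261 -0.   ] y [-0.  0. -1.] z [0.261 0.965 0.   ] w 84.9 F [ 0.3 -0.2 -0.1] q [-0.665  0.507 -0.166  0.898  0.     1.171]
0 [array([217., 417.]), array([209., 389.]), array([354., 393.]), array([344., 365.])]
-13 [array([219., 405.]), array([210., 377.]), array([356., 381.]), array([346., 353.])]
-30 [array([220., 389.]), array([211., 361.]), array([359., 365.]), array([349., 337.])]
-45 [array([221., 375.]), array([212., 346.]), array([362., 351.]), array([351., 323.])]
-60 [array([223., 360.]), array([214., 332.]), array([365., 336.]), array([354., 308.])]
```

```bash

python3 -m pendant '[85,0,0.04,0,0,85,0,0.09,0,0,85,0,0.09,0,0,70,0,0.09,0,0,55,0,0.09,0,0,50,0,0.09,0,0,50,0,0.09,0,0,50,0,0.09,0,0]' 40; python3 - <<'E'
from h import *
st()
i=cam('wrist')
cv2.imwrite('pics/w6c.png',cv2.resize(i['pixels'][200:400,180:460,::-1],None,fx=2.5,fy=2.5,interpolation=2))
E
```

```text
time_s: 7.62
position: [507.9, -397.9, 16.3]
ee_rot: [0.701, -0.093, 0.093, -0.701]
wrist_force: [0.8, -0.2, 0.5]
gripper_width: 59.0
t 7.62 p [ 507.9 -397.9   16.3] x [ 0.965 -0.261  0.   ] y [ 0. -0. -1.] z [ 0.261  0.965 -0.   ] w 59.0 F [ 0.8 -0.2  0.5] q [-0.664  0.519 -0.18   0.872 -0.     1.171]
```

View pics/w6c.png

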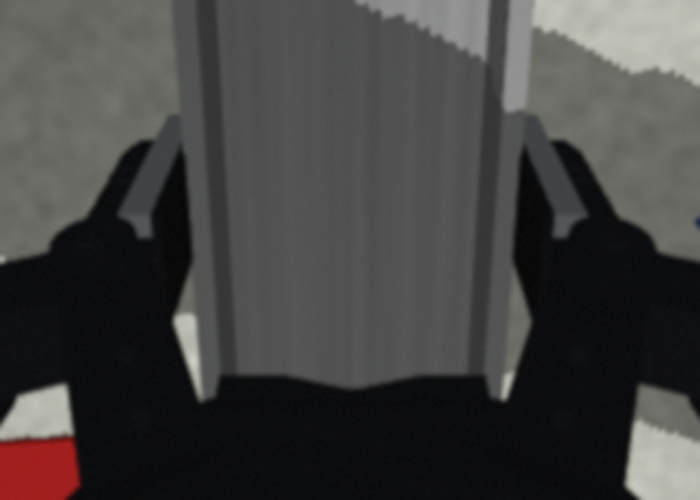

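```bash

python3 -m pendant '[50,0,-0.03,0,0,50,0,-0.08,0,0,50,0,-0.16,0,0,50,0,-0.25,0,0,50,0,-0.4,0,0,50,0,-0.5,0,0,50,0,-0.5,0,0,50,0,-0.5,0,0]' 50; python3 - <<'E'
from h import *
go((455.5,-185.5,95),-1)
cv2.imwrite('pics/s7c.png',cv2.resize(cam('side')['pixels'][180:330,320:480,::-1],None,fx=4,fy=4,interpolation=2))
E
```

```text
time_s: 8.33
position: [508.8, -398.6, 92.8]
ee_rot: [0.702, -0.092, 0.094, -0.7]
wrist_force: [-0.2, 0.0, -1.7]
gripper_width: 59.0
t 8.33 p [ 508.8 -398.6   92.8] x [ 0.965 -0.261  0.003] y [ 0.003 -0.002 -1.   ] z [ 0.261  0.965 -0.001] w 59.0 F [-0.2  0.  -1.7] q [-0.664  0.455 -0.093  1.02  -0.     1.171]
shift xyz frac [-0.714 -0.018  1.278] spin -0.236 dist 219.6
```

View pics/s7c.png

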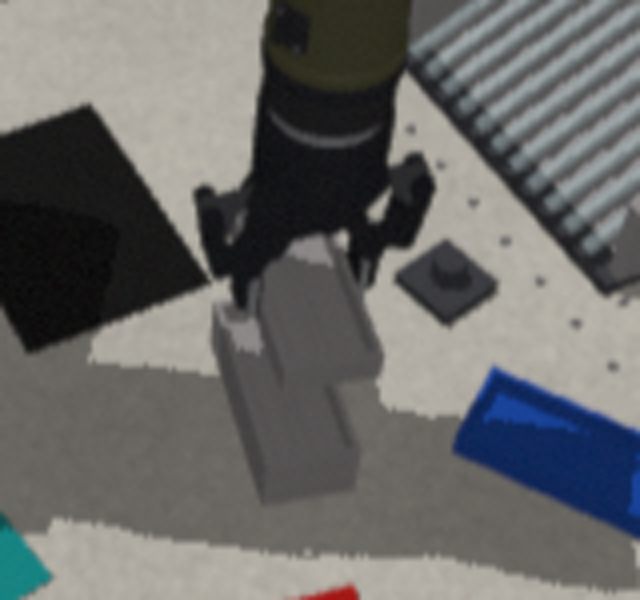

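```bash

python3 -m pendant '[50,-0.08,0,0.12,0,50,-0.2,0,0.3,-0.05,50,-0.32,0,0.5,-0.1,50,-0.44,0,0.7,-0.15,50,-0.52,0,0.9,-0.2,50,-0.6,0,1,-0.24,50,-0.6,0,1,-0.24,50,-0.6,0,1,-0.24]' 50; python3 - <<'E'
from h import *
go((455.5,-187,35),-1)
E
```

```text
time_s: 9.05
position: [459.1, -228.3, 90.2]
ee_rot: [-0.707, 0.005, -0.004, 0.707]
wrist_force: [-1.0, -0.3, -1.0]
gripper_width: 58.9
t 9.05 p [ 459.1 -228.3   90.2] x [ 1.    -0.012 -0.002] y [-0.002  0.001 -1.   ] z [0.012 1.    0.001] w 58.9 F [-1.  -0.3 -1. ] q [-0.461  0.227 -0.425  0.921 -0.     1.121]
shift xyz frac [-0.026  0.368  0.275] spin 0.005 dist 69.0
```

```bash

python3 -m pendant '[50,-0.01,0.08,0.08,0,50,-0.02,0.2,0.17,0,50,-0.03,0.32,0.25,0,50,-0.03,0.44,0.28,0,50,-0.03,0.54,0.28,0,50,-0.03,0.62,0.28,0,50,-0.03,0.65,0.28,0,50,-0.03,0.65,0.28,0]' 50; python3 - <<'E'
from h import *
go((455.5,-187,-24),-1)
sd=cam('side')
cv2.imwrite('pics/s8c.png',cv2.resize(sd['pixels'][170:300,270:430,::-1],None,fx=4,fy=4,interpolation=2))
E
```

```text
time_s: 9.72
position: [455.2, -187.7, -7.9]
ee_rot: [-0.707, 0.006, -0.004, 0.707]
wrist_force: [-0.0, 0.3, -1.1]
gripper_width: 58.8
t 9.72 p [ 455.2 -187.7   -7.9] x [ 1.    -0.014 -0.002] y [-0.002  0.001 -1.   ] z [0.014 1.    0.001] w 58.8 F [-0.   0.3 -1.1] q [-0.391  0.305 -0.583  0.685 -0.     1.194]
shift xyz frac [0.002 0.107 0.005] spin 0.003 dist 16.1
```

View pics/s8c.png

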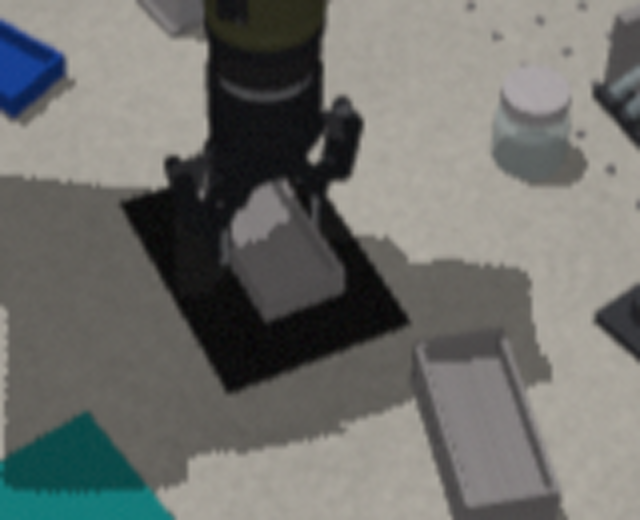

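```bash

python3 -m pendant '[50,0,0.03,0,0,50,0,0.06,0,0,50,0,0.09,0,0,50,0,0.1,0,0,50,0,0.11,0,0,50,0,0.11,0,0,50,0,0.11,0,0,50,0,0.11,0,0]' 50; python3 -c "
from h import *
st()"
```

```text
time_s: 10.43
position: [456.3, -187.5, -22.7]
ee_rot: [0.707, -0.005, 0.005, -0.707]
wrist_force: [0.5, -0.3, 0.2]
gripper_width: 58.7
t 10.43 p [ 456.3 -187.5  -22.7] x [ 1.    -0.013  0.   ] y [ 0. -0. -1.] z [ 0.013  1.    -0.   ] w 58.7 F [ 0.5 -0.3  0.2] q [-0.39   0.326 -0.598  0.647 -0.     1.194]
```

```bash

python3 -m pendant '[50,0,0.01,0,0,50,0,0.015,0,0,50,0,0.015,0,0,70,0,0.015,0,0,85,0,0.015,0,0,85,0,0.015,0,0,85,0,0.015,0,0,85,0,0.015,0,0]' 50; python3 -c "
from h import *
st()";python3 -m pendant '[85,0,-0.05,0,0,85,0,-0.15,0,0,85,0,-0.3,0,0,85,0,-0.5,0,0,85,0,-0.7,0,0,85,0,-0.9,0,0,85,0,-1,0,0,85,0,-1,0,0]' 50; python3 - <<'E'
from h import *
st()
cv2.imwrite('pics/w9.png',cam('wrist')['pixels'][:,:,::-1])
cv2.imwrite('pics/t9.png',cam('top')['pixels'][:,:,::-1])
E
```

```text
time_s: 11.1
position: [456.1, -187.4, -25.2]
ee_rot: [-0.707, 0.005, -0.005, 0.707]
wrist_force: [-0.4, -1.1, -0.0]
gripper_width: 85.2
t 11.1 p [ 456.1 -187.4  -25.2] x [ 1.    -0.013 -0.   ] y [-0.  0. -1.] z [0.013 1.    0.   ] w 85.2 F [-0.4 -1.1 -0. ] q [-0.39   0.329 -0.6    0.642  0.     1.194]
time_s: 11.77
position: [459.0, -188.6, 129.4]
ee_rot: [0.708, -0.002, 0.007, -0.706]
wrist_force: [0.7, -0.1, -0.3]
gripper_width: 85.1
t 11.77 p [ 459.  -188.6  129.4] x [ 1.    -0.013  0.007] y [ 0.007 -0.003 -1.   ] z [ 0.013  1.    -0.003] w 85.1 F [ 0.7 -0.1 -0.3] q [-0.39   0.156 -0.416  0.992  0.     1.194]
```

View pics/w9.png

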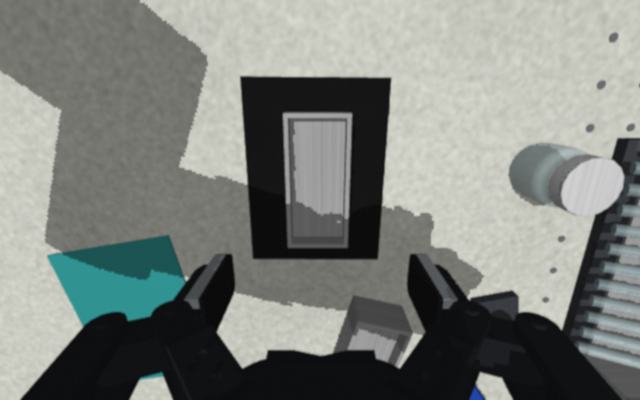

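```bash
python3 - <<'E'
import numpy as np
q=np.array([[.314,-.047,1.21],[.081,-.288,1.201],[.064,-.274,1.233],[.025,-.315,1.231],[.232,-.077,1.263],[.425,-.022,1.122],[.489,-.145,.936],[.507,-.166,.898],[.519,-.18,.872],[.227,-.425,.921],[.305,-.583,.685],[.329,-.6,.642],[.156,-.416,.992]])
p=np.array([[236.8,551,200.2],[319,360.3,220.5],[416.5,226.4,235],[444,-92,235],[496.9,-262.9,235.1],[507.8,-399.4,142.1],[507.7,-397.8,49],[507.7,-397.7,29.4],[507.9,-397.9,16.3],[459.1,-228.3,90.2],[455.2,-187.7,-7.9],[456.1,-187.4,-25.2],[459,-188.6,129.4]])
r=np.hypot(p[:,0],p[:,1]);
for ph in (q[:,0]-q[:,1],):
    A=[];b=[]
    for i in range(len(q)):
        s,c=np.sin(q[i,0]),np.cos(q[i,0]);S,C=np.sin(ph[i]),np.cos(ph[i])
        # r=r0+L1s+L2C+L3S ; z=z0+L1c-L2S+L3C
        A+=[[1,0,s,C,S],[0,1,c,-S,C]];b+=[r[i],p[i,2]]
    x,res,rk,sv=np.linalg.lstsq(np.array(A),np.array(b),rcond=None);print(x,res,rk)
E
```

```text
[  -0.54227589 -210.38019169  520.99122282  441.48222034   76.1451563 ] [17.12371986] 5
```

```bash

python3 -m pendant '[60,0.1,-0.3,0.3,0,40,0.2,-0.6,0.6,0,40,0.3,-0.8,0.8,0,40,0.3,-1,1,0,40,0.3,-1,1,0,40,0.3,-1,1,0,40,0.3,-1,1,0,40,0.3,-1,1,0]';python3 -m pendant '[40,0.1,-0.3,0.3,0,40,0.2,-0.6,0.6,0,40,0.4,-0.8,0.8,0,40,0.5,-1,1,0,40,0.6,-1,1,0,40,0.6,-1,1,0,40,0.6,-1,1,0,40,0.6,-1,1,0]'; python3 -c "
from h import *
st()"
```

```text
time_s: 12.53
position: [502.5, -38.1, 273.3]
ee_rot: [0.707, -0.005, 0.004, -0.707]
wrist_force: [-1.0, -0.0, -0.2]
gripper_width: 39.9
time_s: 13.2
position: [595.8, 110.0, 422.1]
ee_rot: [0.708, -0.006, 0.004, -0.707]
wrist_force: [-0.2, 0.4, 0.5]
gripper_width: 39.9
t 13.2 p [595.8 110.  422.1] x [ 1.    -0.013 -0.004] y [-0.004 -0.001 -1.   ] z [ 0.013  1.    -0.001] w 39.9 F [-0.2  0.4  0.5] q [ 1.830e-01  3.620e-01  5.230e-01  1.735e+00 -1.000e-03  1.767e+00]
```

```bash

python3 -m pendant '[40,0.2,0,0,0,40,0.4,0,0,0,40,0.6,0,0,0,40,0.8,0,0,0,40,1,0,0,0,40,1,0,0,0,40,1,0,0,0,40,1,0,0,0]'; python3 -c "
from h import *
st()"
```

```text
time_s: 13.87
position: [734.4, 105.5, 414.1]
ee_rot: [-0.707, 0.001, -0.009, 0.708]
wrist_force: [0.1, 0.6, 0.8]
gripper_width: 39.9
t 13.87 p [734.4 105.5 414.1] x [ 1.    -0.015  0.011] y [ 0.012  0.001 -1.   ] z [0.015 1.    0.002] w 39.9 F [0.1 0.6 0.8] q [ 0.143  0.795  1.245  2.009 -0.     1.729]
```

```bash

python3 -m pendant '[40,0.3,0,0,0,40,0.6,0,0,0,40,1,0,0,0,40,1,0,0,0,40,1,0,0,0,40,1,0,0,0,40,1,0,0,0,40,1,0,0,0]'; python3 -c "
from h import *
st()"
```

```text
time_s: 14.53
position: [804.9, 96.4, 358.2]
ee_rot: [-0.704, -0.016, -0.026, 0.71]
wrist_force: [-0.5, 0.6, 0.8]
gripper_width: 40.1
t 14.53 p [804.9  96.4 358.2] x [ 0.998 -0.013  0.059] y [ 0.059  0.008 -0.998] z [0.013 1.    0.008] w 40.1 F [-0.5  0.6  0.8] q [0.119 0.872 1.249 1.888 0.    1.703]
```

```bash

python3 -m pendant '[40,-0.3,0,0,0,40,-0.6,0,0,0,40,-1,0,0,0,40,-1,0,0,0,40,-1,0,0,0,40,-1,0,0,0,40,-1,0,0,0,40,-1,0,0,0]'; python3 -c "
from h import *
st()"
```

```text
time_s: 15.2
position: [655.6, 98.5, 350.8]
ee_rot: [-0.704, -0.018, -0.026, 0.71]
wrist_force: [0.2, 0.3, 0.5]
gripper_width: 39.9
t 15.2 p [655.6  98.5 350.8] x [ 0.998 -0.013  0.062] y [ 0.062  0.008 -0.998] z [0.012 1.    0.009] w 39.9 F [0.2 0.3 0.5] q [ 1.500e-01  3.760e-01  3.750e-01  1.508e+00 -1.000e-03  1.733e+00]
```

```bash

python3 -m pendant '[40,1,-1,0,0,40,1,-1,0,0,40,1,-1,0,0,40,1,-1,0,0,40,1,-1,0,0,40,1,-1,0,0,40,1,-1,0,0,40,1,-1,0,0]'; python3 -c "
from h import *
st()"
```

```text
time_s: 15.87
position: [739.4, 88.9, 459.0]
ee_rot: [-0.702, -0.029, -0.038, 0.711]
wrist_force: [0.2, 1.0, 0.1]
gripper_width: 40.2
t 15.87 p [739.4  88.9 459. ] x [ 0.995 -0.014  0.094] y [ 0.094  0.012 -0.995] z [0.013 1.    0.013] w 40.2 F [0.2 1.  0.1] q [0.12  0.738 1.25  1.988 0.    1.704]
```

```bash

python3 -m pendant '[40,1,-1,0,0,40,1,-1,0,0,40,1,-1,0,0,40,1,-1,0,0,40,1,-1,0,0,40,1,-1,0,0,40,1,-1,0,0,40,1,-1,0,0]'; python3 -c "
from h import *
st()"
```

```text
time_s: 16.53
position: [742.5, 74.6, 482.8]
ee_rot: [-0.699, -0.045, -0.054, 0.711]
wrist_force: [0.3, -0.1, 0.6]
gripper_width: 40.0
t 16.53 p [742.5  74.6 482.8] x [ 0.99  -0.014  0.139] y [ 0.139  0.016 -0.99 ] z [0.012 1.    0.018] w 40.0 F [ 0.3 -0.1  0.6] q [0.099 0.707 1.25  1.973 0.002 1.683]
```

```bash

python3 -m pendant '[40,1,-1,0,-0.1,40,1,-1,0,-0.2,40,1,-1,0,-0.3,40,1,-1,0,-0.4,40,1,-1,0,-0.5,40,1,-1,0,-0.6,40,1,-1,0,-0.7,40,1,-1,0,-0.8]'; python3 -c "
from h import *
st()"
```

```text
time_s: 17.2
position: [744.9, 62.1, 504.8]
ee_rot: [0.664, 0.345, -0.222, -0.625]
wrist_force: [1.0, -0.2, -1.0]
gripper_width: 40.1
t 17.2 p [744.9  62.1 504.8] x [0.662 0.737 0.137] y [ 0.181  0.02  -0.983] z [-0.727  0.676 -0.12 ] w 40.1 F [ 1.  -0.2 -1. ] q [0.081 0.679 1.25  1.958 0.005 0.822]
```

```bash

python3 -m pendant '[40,0.95,-1,-1,-0.1,40,0.95,-1,-1,-0.2,40,0.95,-1,-1,-0.3,40,0.95,-1,-1,-0.4,40,0.95,-1,-1,-0.5,40,0.95,-1,-1,-0.6,40,0.95,-1,-1,-0.7,40,0.95,-1,-1,-0.83]'; python3 -c "
from h import *
st()"
```

```text
time_s: 17.87
position: [765.5, 53.9, 512.7]
ee_rot: [0.523, 0.584, -0.463, -0.414]
wrist_force: [-0.0, -0.3, -0.1]
gripper_width: 40.1
t 17.87 p [765.5  53.9 512.7] x [-0.111  0.994 -0.002] y [ 0.228  0.023 -0.973] z [-0.967 -0.108 -0.229] w 40.1 F [-0.  -0.3 -0.1] q [ 0.066  0.675  1.25   1.915  0.008 -0.044]
```

```bash

python3 -m pendant '[40,0,-0.5,-1,0,40,0,-0.5,-1,0,40,0,-0.5,-1,0,40,0,-0.5,-1,0,40,0,-0.5,-1,0,40,0,-0.5,-1,0,40,0,-0.5,-1,0,40,0,-0.5,-1,0]'; python3 -c "
from h import *
st()"
```

```text
time_s: 18.53
position: [795.1, 60.2, 511.2]
ee_rot: [0.534, 0.593, -0.449, -0.403]
wrist_force: [0.3, 0.4, 0.2]
gripper_width: 39.8
t 18.53 p [795.1  60.2 511.2] x [-0.105  0.994 -0.002] y [ 0.272  0.027 -0.962] z [-0.956 -0.101 -0.274] w 39.8 F [0.3 0.4 0.2] q [ 0.072  0.686  1.25   1.858  0.007 -0.032]
```

```bash

python3 -m pendant '[40,0,-0.5,-1,0,40,0,-0.5,-1,0,40,0,-0.5,-1,0,40,0,-0.5,-1,0,40,0,-0.5,-1,0,40,0,-0.5,-1,0,40,0,-0.5,-1,0,40,0,-0.5,-1,0]' >/dev/null;
python3 -m pendant '[40,0,-0.8,-1,0,40,0,-0.8,-1,0,40,0,-0.8,-1,0,40,0,-0.8,-1,0,40,0,-0.8,-1,0,40,0,-0.8,-1,0,40,0,-0.8,-1,0,40,0,-0.8,-1,0]' ; python3 -c "
from h import *
st()"
python3 -m pendant '[40,0,-0.3,-1,0,40,0,-0.3,-1,0,40,0,-0.3,-1,0,40,0,-0.3,-1,0,40,0,-0.3,-1,0,40,0,-0.3,-1,0,40,0,-0.3,-1,0,40,0,-0.3,-1,0]' ; python3 -c "
from h import *
st()"
```

```text
time_s: 19.87
position: [816.8, 68.2, 546.4]
ee_rot: [0.554, 0.613, -0.42, -0.376]
wrist_force: [-0.3, 0.3, 0.6]
gripper_width: 40.0
t 19.87 p [816.8  68.2 546.4] x [-0.104  0.995 -0.004] y [ 0.362  0.034 -0.932] z [-0.926 -0.099 -0.364] w 40.0 F [-0.3  0.3  0.6] q [ 0.081  0.654  1.249  1.793  0.004 -0.023]
time_s: 20.53
position: [852.1, 74.0, 544.2]
ee_rot: [0.563, 0.623, -0.405, -0.362]
wrist_force: [-0.6, -0.6, 0.4]
gripper_width: 40.3
t 20.53 p [852.1  74.  544.2] x [-0.104  0.995 -0.005] y [ 0.408  0.038 -0.912] z [-0.907 -0.097 -0.409] w 40.3 F [-0.6 -0.6  0.4] q [ 0.085  0.672  1.249  1.725  0.003 -0.019]
```

```bash

python3 -m pendant '[40,0,-0.8,-1,0,40,0,-0.8,-1,0,40,0,-0.8,-1,0,40,0,-0.8,-1,0,40,0,-0.8,-1,0,40,0,-0.8,-1,0,40,0,-0.8,-1,0,40,0,-0.8,-1,0]' >/dev/null
python3 -m pendant '[40,0,-0.8,-1,0,40,0,-0.8,-1,0,40,0,-0.8,-1,0,40,0,-0.8,-1,0,40,0,-0.8,-1,0,40,0,-0.8,-1,0,40,0,-0.8,-1,0,40,0,-0.8,-1,0]' >/dev/null
python3 -m pendant '[40,0,-0.8,-1,0,40,0,-0.8,-1,0,40,0,-0.8,-1,0,40,0,-0.8,-1,0,40,0,-0.8,-1,0,40,0,-0.8,-1,0,40,0,-0.8,-1,0,40,0,-0.8,-1,0]' ; python3 -c "
from h import *
st()"
```

```text
time_s: 22.53
position: [809.8, 75.8, 664.5]
ee_rot: [0.589, 0.651, -0.358, -0.319]
wrist_force: [-0.1, 0.0, -1.3]
gripper_width: 40.0
t 22.53 p [809.8  75.8 664.5] x [-0.103  0.995 -0.007] y [ 0.539  0.05  -0.841] z [-0.836 -0.09  -0.541] w 40.0 F [-0.1  0.  -1.3] q [ 9.400e-02  5.310e-01  1.248e+00  1.717e+00 -1.000e-03 -1.200e-02]
```

```bash
cat >> h.py <<'E'
def fr(d,m): return (m.T@np.array(d,float)/150).round(3)
E
python3 -c "
from h import *
go((430,219,140))
s,m=st();print(fr((-150,30,-150),m),fr((-150,60,-150),m))"
python3 -m pendant '[60,0.2,0.1,1,0,60,0.4,0.2,1,0,60,0.4,0.3,1,0,60,0.4,0.3,1,0,60,0.4,0.3,1,0,60,0.4,0.3,1,0,60,0.4,0.3,1,0,60,0.4,0.3,1,0]';python3 -c "
from h import *
go((430,219,140))"
```

```text
t 22.53 p [809.8  75.8 664.5] x [-0.103  0.995 -0.007] y [ 0.539  0.05  -0.841] z [-0.836 -0.09  -0.541] w 40.0 F [-0.1  0.  -1.3] q [ 9.400e-02  5.310e-01  1.248e+00  1.717e+00 -1.000e-03 -1.200e-02]
shift xyz frac [1.235 1.624 3.922] spin 0 dist 663.2
t 22.53 p [809.8  75.8 664.5] x [-0.103  0.995 -0.007] y [ 0.539  0.05  -0.841] z [-0.836 -0.09  -0.541] w 40.0 F [-0.1  0.  -1.3] q [ 9.400e-02  5.310e-01  1.248e+00  1.717e+00 -1.000e-03 -1.200e-02]
[0.309 0.312 1.359] [0.508 0.322 1.341]
time_s: 23.2
position: [700.1, 124.4, 541.2]
ee_rot: [0.588, 0.65, -0.36, -0.32]
wrist_force: [0.8, 0.2, 1.4]
gripper_width: 60.0
t 23.2 p [700.1 124.4 541.2] x [-0.104  0.995 -0.008] y [ 0.534  0.049 -0.844] z [-0.839 -0.092 -0.536] w 60.0 F [0.8 0.2 1.4] q [ 0.207  0.053  0.235  1.19  -0.062  0.083]
shift xyz frac [0.836 1.327 2.887] spin 0 dist 492.8
```

```bash

python3 -m pendant '[60,0.1,0.2,0.3,0,60,0.2,0.3,0.6,0,60,0.3,0.4,0.9,0,60,0.3,0.4,1,0,60,0.3,0.4,1,0,60,0.3,0.4,1,0,60,0.3,0.4,1,0,60,0.3,0.4,1,0]'
python3 -m pendant '[60,0.1,0.2,0.3,0,60,0.2,0.3,0.6,0,60,0.3,0.4,0.9,0,60,0.3,0.4,1,0,60,0.3,0.4,1,0,60,0.3,0.4,1,0,60,0.3,0.4,1,0,60,0.3,0.4,1,0]';python3 -c "
from h import *
go((430,219,140))
i=cam('wrist');cv2.imwrite('pics/w10.png',i['pixels'][:,:,::-1])"
```

```text
time_s: 23.87
position: [608.3, 158.8, 418.3]
ee_rot: [0.59, 0.652, -0.355, -0.317]
wrist_force: [-0.4, -0.0, -0.1]
gripper_width: 60.0
time_s: 24.53
position: [510.7, 193.7, 285.8]
ee_rot: [0.59, 0.652, -0.355, -0.318]
wrist_force: [0.7, 0.3, 0.3]
gripper_width: 60.4
t 24.53 p [510.7 193.7 285.8] x [-0.102  0.995 -0.005] y [ 0.544  0.052 -0.838] z [-0.833 -0.088 -0.546] w 60.4 F [0.7 0.3 0.3] q [ 0.508 -0.289 -0.641  0.681 -0.221  0.344]
shift xyz frac [0.227 0.53  0.964] spin 0 dist 168.5
```

View pics/w10.png

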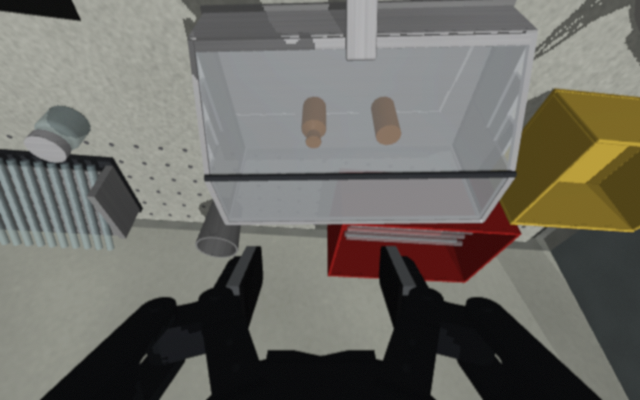

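```bash
python3 - <<'E'
from h import *
s,m=st();i=cam('wrist')
a,b=onz(i,206,178,154),onz(i,516,174.5,154);print('hinge',a.round(1),b.round(1),np.linalg.norm(a-b).round(1),((a+b)/2).round(1),np.degrees(np.arctan2(-(b-a)[0],(b-a)[1])))
# tab at hinge-dist ~125..: z there 153-125*sin35=81+10
for u in(347,377): print('tab',onz(i,u,58,85).round(1))
print('bottle lip',onz(i,313.5,142,86).round(1),'bottle body', onz(i,314,98,20).round(1))
print('vial top',onz(i,387,136,72).round(1))
cv2.imwrite('pics/w10c.png',cv2.resize(i['pixels'][80:190,270:430,::-1],None,fx=5,fy=5,interpolation=2))
E
```

```text
t 24.58 p [510.4 193.4 285.3] x [-0.102  0.995 -0.005] y [ 0.543  0.051 -0.838] z [-0.833 -0.088 -0.546] w 60.0 F [ 0.3  0.6 -0.4] q [ 0.508 -0.289 -0.641  0.681 -0.221  0.344]
hinge [616.6  72.1 154. ] [573.7 418.3 154. ] 348.9 [595.1 245.2 154. ] 7.056791045240699
tab [496.4 217.6  85. ]
tab [493.2 247.8  85. ]
bottle lip [609. 193.  86.] bottle body [587.5 190.6  20. ]
vial top [600.6 289.6  72. ]
```

View pics/w10c.png

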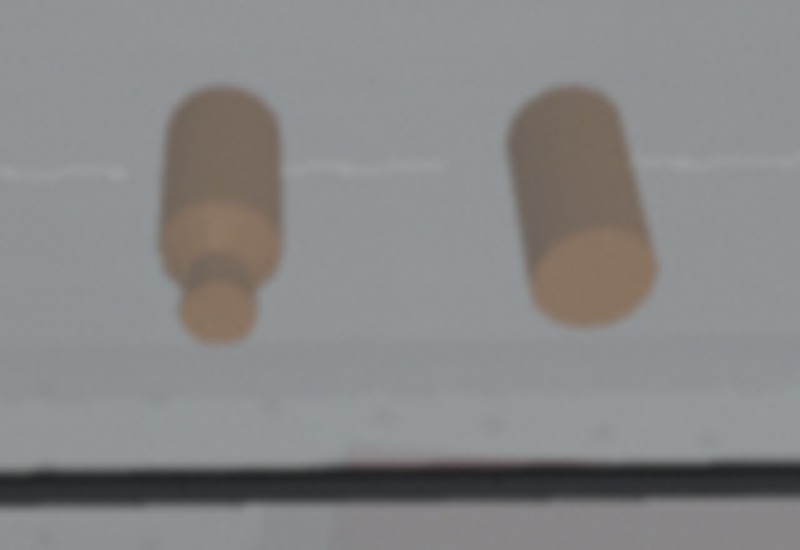

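```bash
python3 -c "
from h import *
go((428,224,125))"
python3 -m pendant '[60,0.1,0.1,0.2,0,60,0.15,0.2,0.4,0,60,0.2,0.35,0.6,0,60,0.25,0.5,0.8,0,60,0.27,0.6,1,0,60,0.27,0.6,1,0,60,0.27,0.6,1,0,60,0.27,0.6,1,0]';python3 -c "
from h import *
go((428,224,125))
i=cam('wrist');cv2.imwrite('pics/w11.png',i['pixels'][:,:,::-1])"
```

```text
t 24.63 p [509.9 193.2 284.6] x [-0.102  0.995 -0.005] y [ 0.542  0.051 -0.839] z [-0.834 -0.088 -0.545] w 60.0 F [ 0.8 -0.  -0.5] q [ 0.508 -0.289 -0.642  0.681 -0.221  0.344]
shift xyz frac [0.265 0.607 1.017] spin 0 dist 182.0
time_s: 25.3
position: [428.7, 225.3, 127.1]
ee_rot: [0.59, 0.652, -0.356, -0.318]
wrist_force: [1.0, -1.0, 1.0]
gripper_width: 59.8
t 25.3 p [428.7 225.3 127.1] x [-0.102  0.995 -0.005] y [ 0.542  0.052 -0.839] z [-0.834 -0.088 -0.544] w 59.8 F [ 1. -1.  1.] q [ 0.726 -0.246 -0.986  0.348 -0.327  0.541]
shift xyz frac [-0.008  0.009  0.012] spin 0 dist 2.6
```

View pics/w11.png

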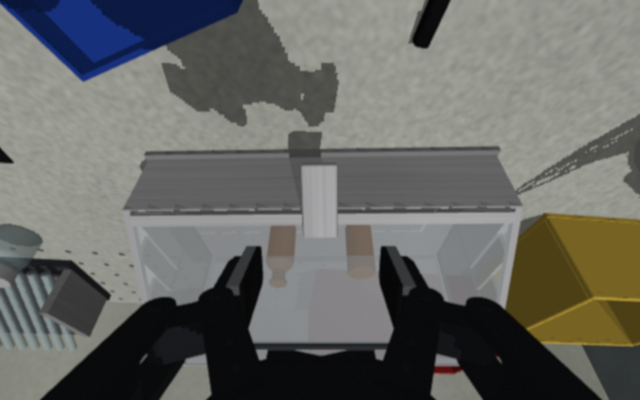

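```bash
python3 - <<'E'
from h import *
s,m=st();i=cam('wrist')
e=onz(i,319.7,165,55);r=onz(i,320,238,153-140*.5736+8);print('end',e.round(1),'root',r.round(1),np.linalg.norm(e-r))
# grip point: 15 back from end
g=e+(r-e)/np.linalg.norm(r-e)*15;g=g-np.array([-.57*.99,-.57*.12,.82])*5;print('grip',g.round(1))
G=s['position']-50*m[:,1];print('tool frame delta G->grip', (m.T@(g-G)).round(1),fr(g-G,m))
E
```

```text
t 25.35 p [429.2 225.6 127.7] x [-0.102  0.995 -0.004] y [ 0.543  0.052 -0.838] z [-0.834 -0.088 -0.545] w 59.9 F [-0.5  0.1  0.8] q [ 0.726 -0.247 -0.986  0.348 -0.327  0.541]
end [442.6 225.7  55. ] root [512.8 233.1  80.7] 75.18875924954013
grip [459.4 227.5  56. ]
tool frame delta G->grip [ -0.9 126.6  13.7] [-0.006  0.844  0.092]
```

```bash

python3 -m pendant '[60,0,0.1,0.05,0,60,0,0.22,0.09,0,60,0,0.34,0.09,0,60,0,0.46,0.09,0,60,0,0.58,0.09,0,60,0,0.6,0.09,0,60,0,0.6,0.09,0,60,0,0.6,0.09,0]';python3 -c "
from h import *
s,m=st()
i=cam('wrist');cv2.imwrite('pics/w12.png',i['pixels'][:,:,::-1])
G=s['position']-50*m[:,1];print('G',G.round(1))
for y in(-37,-50,-65):
  print(y,[proj(i,s['position']+m@np.array([x,y,z])).round() for x in(-30,30) for z in(11,)])
"
```

```text
time_s: 26.07
position: [470.3, 233.4, 47.9]
ee_rot: [0.59, 0.646, -0.362, -0.321]
wrist_force: [-0.4, -0.6, -0.4]
gripper_width: 60.4
t 26.07 p [470.3 233.4  47.9] x [-0.098  0.995 -0.013] y [ 0.53   0.042 -0.847] z [-0.842 -0.09  -0.532] w 60.4 F [-0.4 -0.6 -0.4] q [ 0.665 -0.012 -1.023  0.078 -0.299  0.489]
G [443.8 231.3  90.2]
-37 [array([261., 243.]), array([381., 243.])]
-50 [array([256., 256.]), array([387., 256.])]
-65 [array([248., 274.]), array([394., 274.])]
```

View pics/w12.png

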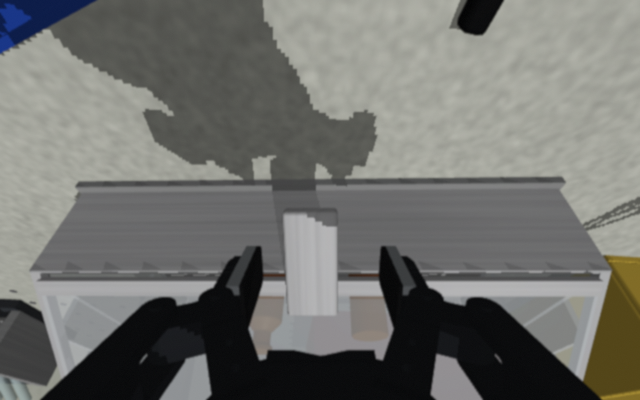

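```bash
python3 - <<'E'
from h import *
s,m=st();i=cam('wrist')
e=onz(i,311,211,55);g=e+np.array([.82*.993,.82*.12,.57])*15-np.array([-.57*.99,-.57*.12,.82])*5;print('end',e.round(1),'grip',g.round(1))
G=s['position']-50*m[:,1];print('delta',(m.T@(g-G)).round(1),fr(g-G,m))
E
```

```text
t 26.12 p [470.1 233.5  48.1] x [-0.099  0.995 -0.012] y [ 0.531  0.042 -0.847] z [-0.842 -0.09  -0.532] w 59.7 F [-1.2 -0.6  0.1] q [ 0.665 -0.013 -1.023  0.078 -0.299  0.489]
end [439.7 225.2  55. ] grip [454.7 227.1  59.4]
delta [-5.1 31.9  7.5] [-0.034  0.213  0.05 ]
```

```bash

python3 -m pendant '[60,-0.034,0.06,0.04,0,60,-0.034,0.12,0.04,0,60,-0.034,0.19,0.04,0,60,-0.034,0.19,0.04,0,40,-0.034,0.19,0.04,0,20,-0.034,0.19,0.04,0,20,-0.034,0.19,0.04,0,20,-0.034,0.19,0.04,0]' 30;python3 -c "
from h import *
s,m=st()
i=cam('wrist');cv2.imwrite('pics/w13.png',i['pixels'][:,:,::-1])
"
```

```text
time_s: 26.83
position: [483.9, 228.4, 22.7]
ee_rot: [0.593, 0.642, -0.367, -0.32]
wrist_force: [-4.6, -13.2, 8.5]
gripper_width: 29.5
t 26.83 p [483.9 228.4  22.7] x [-0.093  0.995 -0.024] y [ 0.526  0.028 -0.85 ] z [-0.845 -0.091 -0.526] w 29.5 F [ -4.6 -13.2   8.5] q [ 0.639  0.065 -1.026  0.004 -0.295  0.467]
```

View pics/w13.png

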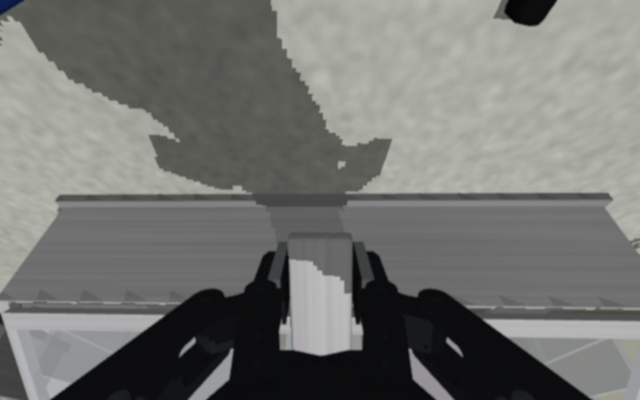

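```bash
cat >> h.py <<'E'
EX=np.array([.9927,.1207,0]);EZ=np.array([0,0,1.])
def vflap(phi,r=170.07): e=phi-.5813; return r*(-np.cos(e)*EX+np.sin(e)*EZ)
def arc(phi0,phi1,n,m):
    for k in range(1,n+1):
        p=phi0+(phi1-phi0)*k/n; print(round(p,2),fr(vflap(p)-vflap(phi0),m))
E
python3 -c "
from h import *
s,m=st();arc(0,.8,8,m)"
```

```text
t 26.88 p [483.9 228.4  22.7] x [-0.093  0.995 -0.024] y [ 0.526  0.028 -0.85 ] z [-0.845 -0.091 -0.526] w 29.1 F [ -3.9 -13.5   7.9] q [ 0.639  0.065 -1.026  0.004 -0.295  0.467]
0.1 [-0.004 -0.113 -0.003]
0.2 [-0.008 -0.226 -0.016]
0.3 [-0.011 -0.336 -0.042]
0.4 [-0.015 -0.444 -0.077]
0.5 [-0.018 -0.547 -0.124]
0.6 [-0.021 -0.645 -0.181]
0.7 [-0.023 -0.737 -0.247]
0.8 [-0.025 -0.822 -0.322]
```

```bash

python3 -m pendant '[20,-0.01,-0.11,0,0,20,-0.02,-0.23,-0.02,0,20,-0.03,-0.34,-0.04,0,20,-0.03,-0.44,-0.08,0,20,-0.03,-0.55,-0.12,0,20,-0.03,-0.65,-0.18,0,20,-0.04,-0.74,-0.25,0,20,-0.04,-0.82,-0.32,0]' 30;python3 -c "
from h import *
s,m=st();arc(.8,1.6,8,m)
i=cam('side');cv2.imwrite('pics/s14.png',cv2.resize(i['pixels'][0:220,180:420,::-1],None,fx=3,fy=3,interpolation=2)[:600])
i=cam('wrist');cv2.imwrite('pics/w14.png',i['pixels'][:,:,::-1])
"
```

```text
time_s: 27.55
position: [460.6, 225.6, 153.9]
ee_rot: [0.59, 0.644, -0.365, -0.321]
wrist_force: [10.9, -0.1, -7.3]
gripper_width: 29.1
t 27.55 p [460.6 225.6 153.9] x [-0.097  0.995 -0.017] y [ 0.526  0.037 -0.85 ] z [-0.845 -0.092 -0.527] w 29.1 F [10.9 -0.1 -7.3] q [ 0.666 -0.212 -0.881  0.428 -0.301  0.49 ]
0.9 [-0.001 -0.077 -0.083]
1.0 [-0.002 -0.145 -0.174]
1.1 [-0.003 -0.204 -0.27 ]
1.2 [-0.003 -0.253 -0.372]
1.3 [-0.003 -0.292 -0.479]
1.4 [-0.002 -0.32  -0.589]
1.5 [-0.002 -0.336 -0.701]
1.6 [-0.    -0.342 -0.814]
```

View pics/s14.png

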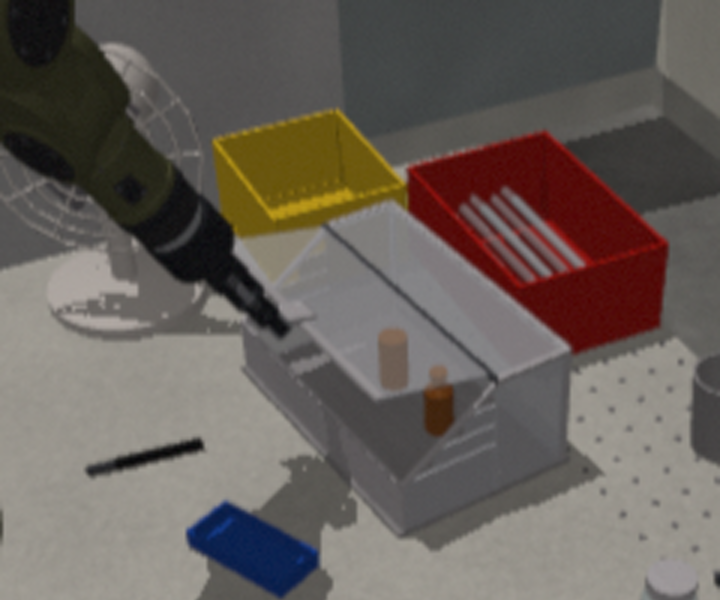

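View pics/w14.png

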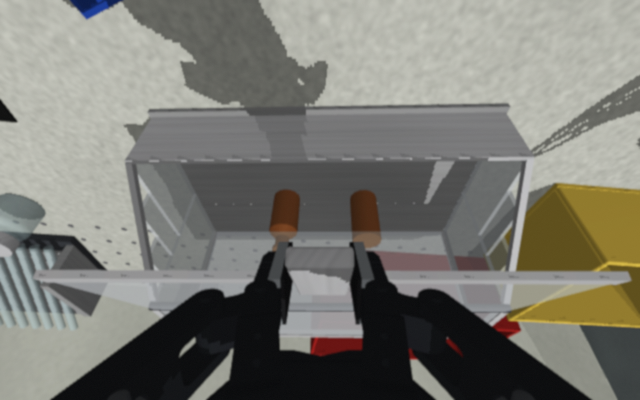

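```bash

python3 -m pendant '[20,0,-0.06,-0.08,0,20,0,-0.13,-0.17,0,20,0,-0.19,-0.27,0,20,0,-0.24,-0.37,0,20,0,-0.28,-0.48,0,20,0,-0.31,-0.59,0,20,0,-0.32,-0.7,0,20,0,-0.33,-0.81,0]' 30;python3 -c "
from h import *
s,m=st();arc(1.6,2.4,8,m)
i=cam('side');cv2.imwrite('pics/s15.png',cv2.resize(i['pixels'][0:200,180:420,::-1],None,fx=3,fy=3,interpolation=2)[:600])
"
```

```text
time_s: 28.32
position: [536.1, 235.0, 258.0]
ee_rot: [0.589, 0.644, -0.367, -0.322]
wrist_force: [3.7, 0.0, -8.9]
gripper_width: 29.5
t 28.32 p [536.1 235.  258. ] x [-0.098  0.995 -0.017] y [ 0.522  0.037 -0.852] z [-0.847 -0.092 -0.523] w 29.5 F [ 3.7  0.  -8.9] q [ 0.568 -0.16  -0.592  0.644 -0.252  0.401]
1.7 [ 0.001  0.005 -0.113]
1.8 [ 0.003  0.022 -0.225]
1.9 [ 0.005  0.05  -0.335]
2.0 [ 0.007  0.089 -0.442]
2.1 [ 0.009  0.138 -0.544]
2.2 [ 0.012  0.197 -0.64 ]
2.3 [ 0.015  0.265 -0.731]
2.4 [ 0.018  0.342 -0.814]
```

View pics/s15.png

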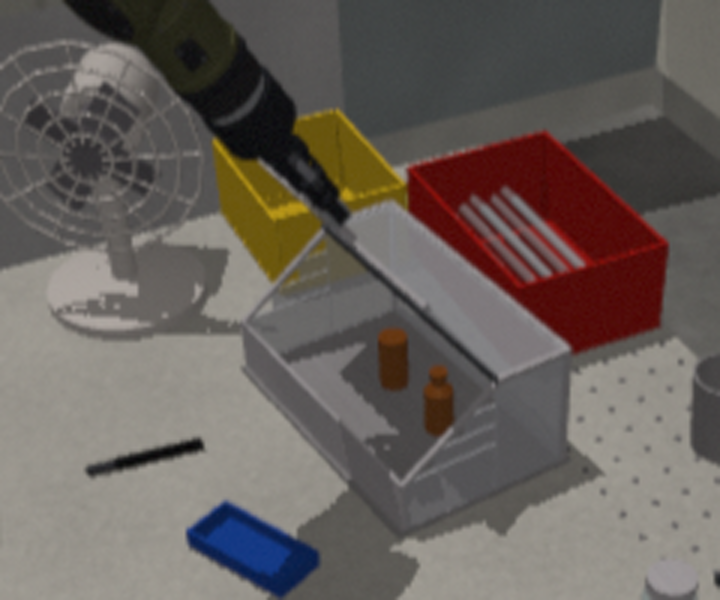

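```bash

python3 -m pendant '[20,0,0.02,-0.11,0,20,0,0.04,-0.23,0,20,0,0.07,-0.34,0,20,0.01,0.11,-0.44,0,20,0.01,0.15,-0.54,0,20,0.01,0.21,-0.64,0,20,0.01,0.28,-0.73,0,20,0.02,0.33,-0.79,0]' 30;python3 -c "
from h import *
s,m=st()
i=cam('side');cv2.imwrite('pics/s16.png',cv2.resize(i['pixels'][0:200,180:420,::-1],None,fx=3,fy=3,interpolation=2)[:600])
i=cam('wrist');cv2.imwrite('pics/w16.png',i['pixels'][:,:,::-1])
"
```

```text
time_s: 29.03
position: [664.5, 250.9, 279.5]
ee_rot: [0.59, 0.644, -0.365, -0.322]
wrist_force: [-0.5, -3.6, 1.9]
gripper_width: 29.3
t 29.03 p [664.5 250.9 279.5] x [-0.096  0.995 -0.017] y [ 0.526  0.037 -0.85 ] z [-0.845 -0.09  -0.527] w 29.3 F [-0.5 -3.6  1.9] q [ 0.464  0.056 -0.345  0.65  -0.204  0.309]
```

View pics/s16.png

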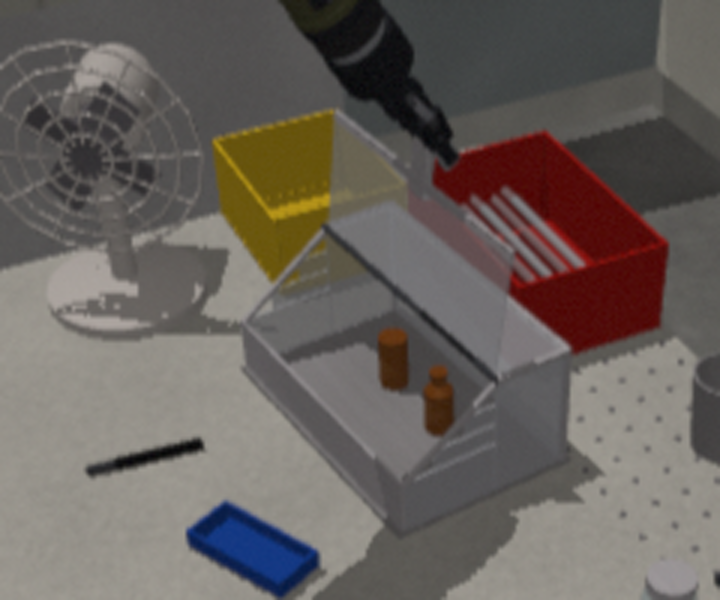

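View pics/w16.png

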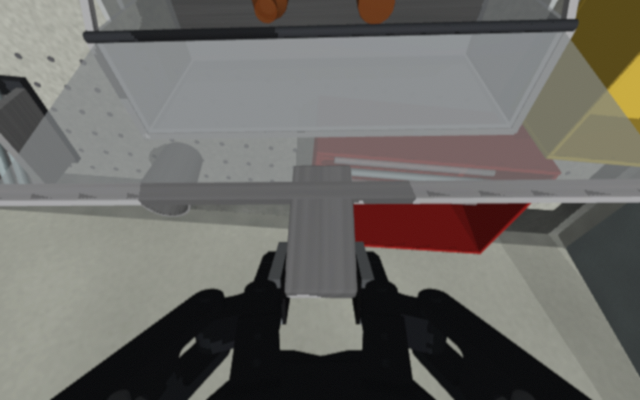

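```bash

python3 -m pendant '[60,0,0,0,0,60,0,0,0,0,60,0,0,0,0,60,0,-0.1,0,0,60,0,-0.25,0,0,60,0,-0.45,0,0,60,0,-0.6,0,0,60,0,-0.6,0,0]' 30;python3 -c "
from h import *
s,m=st()
i=cam('side');cv2.imwrite('pics/s17.png',cv2.resize(i['pixels'][0:200,180:420,::-1],None,fx=3,fy=3,interpolation=2)[:600])
i=cam('wrist');cv2.imwrite('pics/w17.png',i['pixels'][:,:,::-1])
"
```

```text
time_s: 29.8
position: [615.8, 248.8, 360.9]
ee_rot: [0.59, 0.646, -0.363, -0.321]
wrist_force: [-0.0, 0.9, 0.8]
gripper_width: 59.7
t 29.8 p [615.8 248.8 360.9] x [-0.098  0.995 -0.014] y [ 0.53   0.041 -0.847] z [-0.843 -0.09  -0.531] w 59.7 F [-0.   0.9  0.8] q [ 0.504 -0.054 -0.272  0.834 -0.222  0.343]
```

View pics/s17.png

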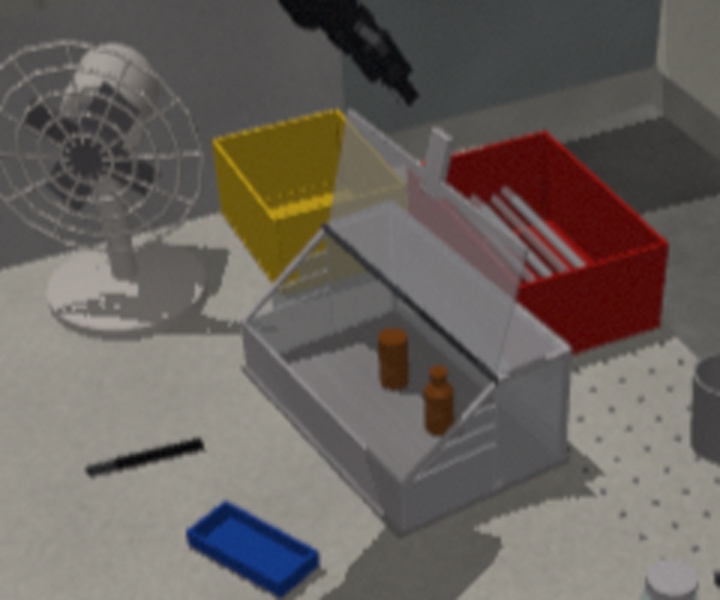

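View pics/w17.png

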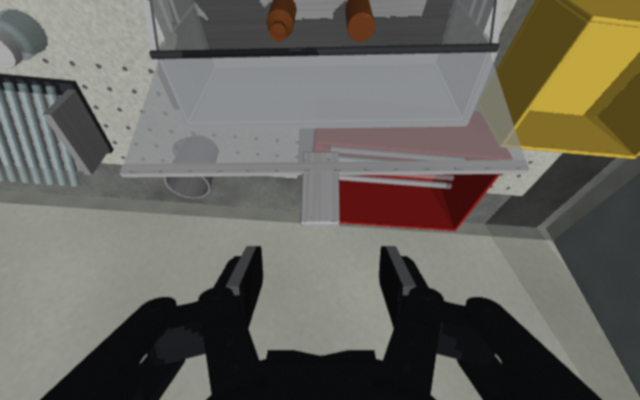

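```bash
python3 -c "
from h import *
go((545,188,150))"
python3 -m pendant '[60,-0.1,0.1,0.2,0,60,-0.15,0.2,0.4,0,60,-0.2,0.35,0.6,0,60,-0.25,0.5,0.75,0,60,-0.3,0.6,0.85,0,60,-0.36,0.75,0.95,0,60,-0.36,0.8,1,0,60,-0.36,0.8,1,0]';python3 -c "
from h import *
go((545,188,150))
i=cam('wrist');cv2.imwrite('pics/w18.png',i['pixels'][:,:,::-1])"
```

```text
t 29.9 p [615.8 248.2 356.2] x [-0.098  0.995 -0.015] y [ 0.526  0.039 -0.85 ] z [-0.845 -0.091 -0.527] w 60.0 F [-0.9  0.  -0.5] q [ 0.503 -0.05  -0.277  0.83  -0.222  0.342]
shift xyz frac [-0.332  0.904  1.16 ] spin 0 dist 226.1
time_s: 30.57
position: [553.2, 182.5, 168.6]
ee_rot: [0.589, 0.642, -0.369, -0.324]
wrist_force: [-0.1, -0.4, 0.1]
gripper_width: 60.3
t 30.57 p [553.2 182.5 168.6] x [-0.097  0.995 -0.019] y [ 0.517  0.034 -0.855] z [-0.85  -0.093 -0.518] w 60.3 F [-0.1 -0.4  0.1] q [ 0.435 -0.11  -0.765  0.402 -0.189  0.284]
shift xyz frac [0.044 0.079 0.107] spin 0 dist 21.1
```

View pics/w18.png

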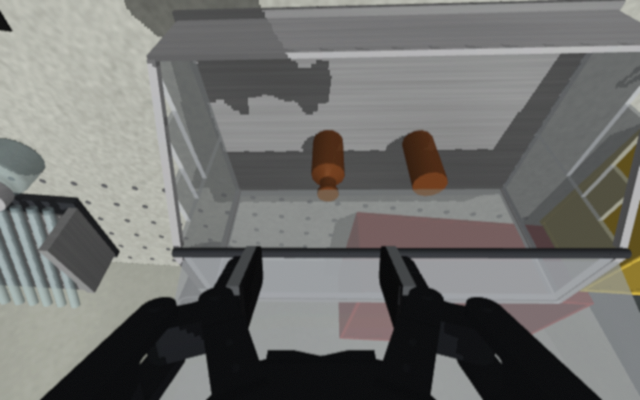

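```bash
python3 - <<'E'
from h import *
s,m=st();i=cam('wrist')
cv2.imwrite('pics/w18c.png',cv2.resize(i['pixels'][110:220,280:460,::-1],None,fx=4,fy=4,interpolation=2))
lip=onz(i,328,192,86);b=onz(i,327,131,6)
print('lip',lip.round(1),'base front',b.round(1))
print('vial top',onz(i,429,186,72).round(1))
g=np.array([lip[0],lip[1],38]);G=s['position']-50*m[:,1];print('delta',(m.T@(g-G)).round(1),fr(g-G,m))
E
```

```text
t 30.62 p [555.  183.6 171.4] x [-0.097  0.995 -0.018] y [ 0.52   0.035 -0.853] z [-0.849 -0.092 -0.521] w 60.0 F [0.4 0.5 1. ] q [ 0.436 -0.111 -0.761  0.403 -0.189  0.284]
lip [612.2 194.4  86. ] base front [601.5 191.9   6. ]
vial top [607.2 294.7  72. ]
delta [  7.7 193.9  20. ] [0.051 1.293 0.133]
```

View pics/w18c.png

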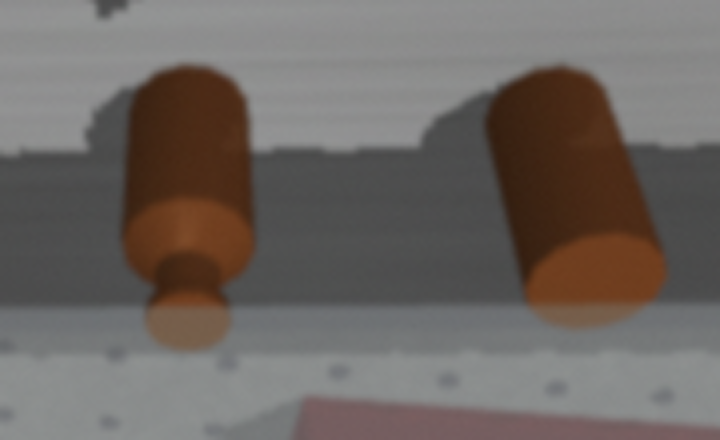

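```bash

python3 -m pendant '[60,0.02,0.1,0.05,0,60,0.05,0.2,0.11,0,60,0.05,0.3,0.11,0,60,0.05,0.4,0.11,0,60,0.05,0.5,0.11,0,60,0.05,0.6,0.11,0,60,0.05,0.6,0.11,0,60,0.05,0.6,0.11,0]';python3 -c "
from h import *
i=cam('wrist')
s,m=st()
i=cam('wrist');cv2.imwrite('pics/w19.png',i['pixels'][:,:,::-1])"
```

```text
time_s: 31.33
position: [590.3, 194.4, 89.8]
ee_rot: [0.59, 0.644, -0.366, -0.322]
wrist_force: [-0.7, -0.6, 1.0]
gripper_width: 60.3
t 31.38 p [590.4 194.5  90.5] x [-0.097  0.995 -0.016] y [ 0.525  0.037 -0.85 ] z [-0.846 -0.091 -0.526] w 59.9 F [-0.6  0.2  0. ] q [ 0.424  0.064 -0.815  0.166 -0.183  0.273]
```

View pics/w19.png

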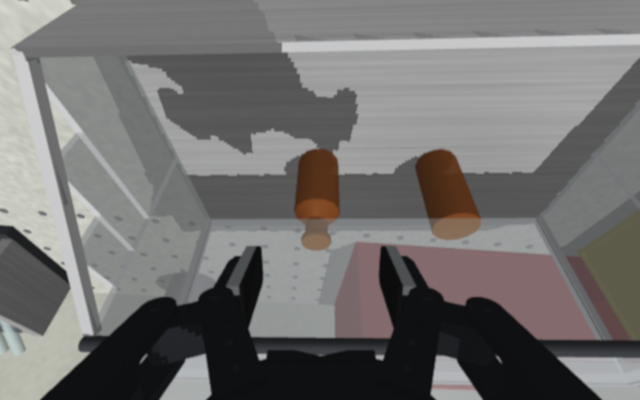

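```bash
python3 - <<'E'
from h import *
s,m=st();i=cam('wrist')
cv2.imwrite('pics/w19c.png',cv2.resize(i['pixels'][140:260,270:370,::-1],None,fx=5,fy=5,interpolation=2))
lip=onz(i,316.5,241,86);b=onz(i,319,150,6)
sh=onz(i,317.5,207,60)
print('lip',lip.round(1),'base front',b.round(1),'shoulder centre',sh.round(1))
G=s['position']-50*m[:,1]
for x,y in((lip[0],lip[1]),(sh[0],sh[1]),(b[0]+17,b[1]+2)):
  g=np.array([x,y,38]);print('delta',(m.T@(g-G)).round(1),fr(g-G,m))
E
```

```text
t 31.43 p [590.5 194.6  90.9] x [-0.097  0.995 -0.016] y [ 0.525  0.038 -0.85 ] z [-0.845 -0.091 -0.527] w 60.0 F [0.  0.3 0.5] q [ 0.424  0.063 -0.815  0.166 -0.183  0.273]
lip [608.6 193.2  86. ] base front [596.8 192.3   6. ] shoulder centre [604.1 192.9  60. ]
delta [ -2.3 104.4  12.7] [-0.015  0.696  0.084]
delta [ -2.1 102.   16.5] [-0.014  0.68   0.11 ]
delta [ -1.7 107.2   8.1] [-0.011  0.715  0.054]
```

View pics/w19c.png

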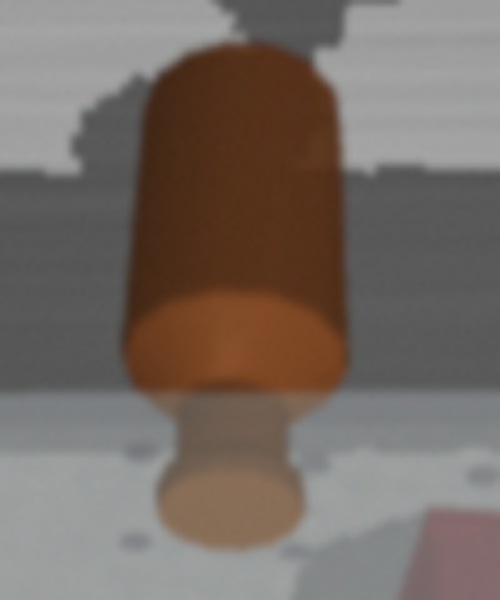

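```bash

python3 -m pendant '[60,-0.013,0.1,0.05,0,60,-0.013,0.2,0.08,0,60,-0.013,0.3,0.08,0,60,-0.013,0.4,0.08,0,60,-0.013,0.5,0.08,0,60,-0.013,0.58,0.08,0,60,-0.013,0.58,0.08,0,60,-0.013,0.58,0.08,0]';python3 -c "
from h import *
s,m=st()
i=cam('wrist');cv2.imwrite('pics/w20.png',i['pixels'][:,:,::-1])
i=cam('side');cv2.imwrite('pics/s20.png',cv2.resize(i['pixels'][0:200,200:400,::-1],None,fx=3,fy=3,interpolation=2)[:600])"
```

```text
time_s: 32.15
position: [625.5, 194.3, 9.7]
ee_rot: [0.59, 0.644, -0.366, -0.322]
wrist_force: [-0.3, -0.0, 0.2]
gripper_width: 59.7
t 32.15 p [625.5 194.3   9.7] x [-0.097  0.995 -0.016] y [ 0.524  0.037 -0.851] z [-0.846 -0.091 -0.525] w 59.7 F [-0.3 -0.   0.2] q [ 0.393  0.259 -0.831 -0.049 -0.168  0.246]
```

View pics/w20.png

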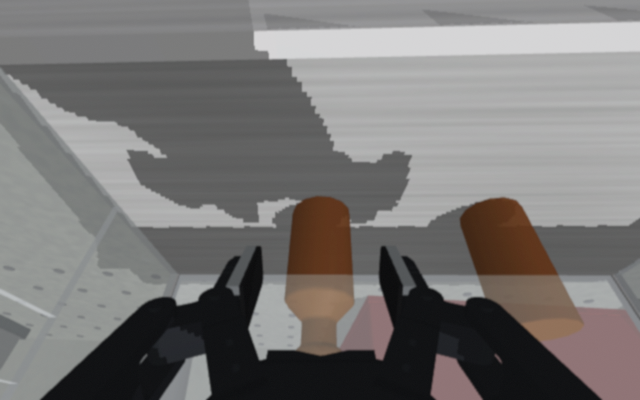

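View pics/s20.png

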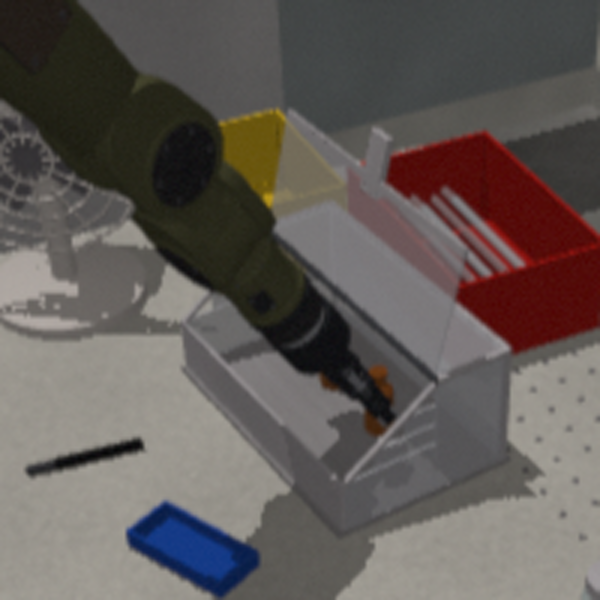

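```bash

python3 -m pendant '[60,0,0.05,0,0,60,0,0.1,0,0,60,0,0.11,0,0,45,0,0.11,0,0,30,0,0.11,0,0,25,0,0.11,0,0,25,0,0.11,0,0,25,0,0.11,0,0]' 30;python3 -c "
from h import *
s,m=st()
i=cam('wrist');cv2.imwrite('pics/w21.png',i['pixels'][:,:,::-1])
"
```

```text
time_s: 32.92
position: [634.0, 194.9, -4.8]
ee_rot: [0.59, 0.644, -0.366, -0.322]
wrist_force: [0.0, -0.1, -0.5]
gripper_width: 33.1
t 32.92 p [634.  194.9  -4.8] x [-0.097  0.995 -0.016] y [ 0.524  0.037 -0.851] z [-0.846 -0.091 -0.525] w 33.1 F [ 0.  -0.1 -0.5] q [ 0.388  0.299 -0.824 -0.083 -0.165  0.241]
```

View pics/w21.png

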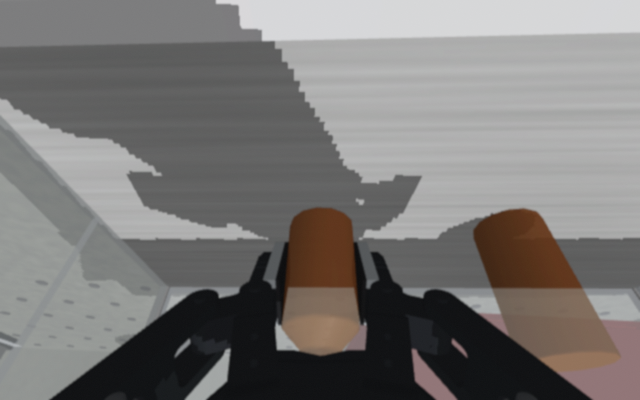

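```bash
cat > kin.py <<'E'
import numpy as np
from scipy.optimize import least_squares
D=[ # q1..q5, pos, y
([.508,-.289,-.642,.681,-.221],(509.9,193.2,284.6),(.542,.051,-.839)),
([.726,-.247,-.986,.348,-.327],(429.2,225.6,127.7),(.543,.052,-.838)),
([.665,-.013,-1.023,.078,-.299],(470.1,233.5,48.1),(.531,.042,-.847)),
([.503,-.05,-.277,.83,-.222],(615.8,248.2,356.2),(.526,.039,-.85)),
([.424,.063,-.815,.166,-.183],(590.5,194.6,90.9),(.525,.038,-.85)),
([.393,.259,-.831,-.049,-.168],(625.5,194.3,9.7),(.524,.037,-.851)),
([.388,.299,-.824,-.083,-.165],(634,194.9,-4.8),(.524,.037,-.851)),
([.665,.507-.507,-.166,.898,0],None,None)][:7]
def fk(q,P):
    h,d1,L,o4,s5=P[:5]
    q1,q2,q3,q4,q5=q
    ph=q2-q3;r=521*np.sin(q2)+441.5*np.cos(ph)+76.1*np.sin(ph);z=h+521*np.cos(q2)-441.5*np.sin(ph)+76.1*np.cos(ph)
    a=ph+q4+o4 # pitch below horizontal
    er=np.array([np.cos(q1),np.sin(q1),0]);et=np.array([-np.sin(q1),np.cos(q1),0]);ez=np.array([0,0,1.])
    e=er*np.cos(a)-ez*np.sin(a)
    y=e*np.cos(q5)+s5*et*np.sin(q5)
    return r*er+z*ez+d1*e+L*y,y
def res(P):
    o=[]
    for q,p,y in D:
        a,b=fk(q,P);o+=list(a-p)+list((b-np.array(y))*300)
    o.append((P[0]-(P[1]+P[2])+210.4))
    return o
best=None
for s5 in(1,-1):
    f=least_squares(lambda x:res([x[0],x[1],x[2],x[3],s5]),[290,100,400,0])
    if best is None or f.cost<best[0]: best=(f.cost,list(f.x)+[s5])
P=best[1]
LO=np.array([-2.67,-.69,-1.03,-2.08,-1.42]);HI=np.array([2.67,1.73,1.25,2.16,1.45])
def ik(pos,y,q0=(-.3,.2,-.9,0,.2)):
    y=np.array(y)/np.linalg.norm(y)
    f=least_squares(lambda q:np.r_[fk(q,P)[0]-pos,(fk(q,P)[1]-y)*300],q0,bounds=(LO-.3,HI+.3));return f.x,f.cost
if __name__=='__main__':
    print(best,np.abs(res(P)).max())
    y=(.524,.037,-.851)
    for p in[(634,194.9,-4.8),(482,-184,2.5),(497,-184,2.5),(497,-225,2.5),(500,-230,2.5),(497,-145,2.5),(484,228,22)]:
        q,c=ik(p,y,(np.sign(p[1])*.3,.2,-.9,0,-np.sign(p[1])*.2));print(p,q.round(3),round(c,2))
E
python3 kin.py
```

```text
(np.float64(0.7651172044970117), [np.float64(283.3463288763676), np.float64(132.2849507545181), np.float64(361.12931139772695), np.float64(0.00015217136535095532), 1]) 0.4623543336671787
(634, 194.9, -4.8) [ 0.388  0.299 -0.823 -0.082 -0.164] 0.0
(482, -184, 2.5) [-0.593  0.092 -1.064 -0.038  0.329] 0.0
(497, -184, 2.5) [-0.57   0.112 -1.041 -0.042  0.319] 0.0
(497, -225, 2.5) [-0.659  0.152 -0.984  0.003  0.358] 0.0
(500, -230, 2.5) [-0.664  0.161 -0.972  0.008  0.36 ] 0.0
(497, -145, 2.5) [-0.475  0.078 -1.088 -0.081  0.276] 0.0
(484, 228, 22) [ 0.629  0.062 -1.03  -0.004 -0.282] 0.0
```

```bash
python3 - <<'E'
from kin import *
y=(.524,.037,-.851)
for p in[(488,-204,2.5),(488,-209,2.5),(489,-207,30),(489,-207,60),(489,-207,100),(489,-207,150),(560,185,140),(540,0,200)]:
    q,c=ik(p,y);print(p,q.round(3),round(c,2))
E
```

```text
(488, -204, 2.5) [-0.629  0.12  -1.028 -0.018  0.345] 0.0
(488, -209, 2.5) [-0.64   0.125 -1.021 -0.012  0.35 ] 0.0
(489, -207, 30) [-0.634  0.061 -0.994  0.076  0.347] 0.0
(489, -207, 60) [-0.634 -0.001 -0.959  0.173  0.347] 0.0
(489, -207, 100) [-0.634 -0.071 -0.906  0.297  0.347] 0.0
(489, -207, 150) [-0.634 -0.141 -0.831  0.441  0.347] 0.0
(560, 185, 140) [ 0.434 -0.067 -0.807  0.308 -0.188] 0.0
(540, 0, 200) [-0.038 -0.26  -0.812  0.468  0.057] 0.0
```

```bash

python3 -m pendant '[25,0,-0.05,0,0,25,0,-0.15,0,0,25,0,-0.27,0,0,25,0,-0.4,0,0,25,0,-0.53,0,0,25,0,-0.66,0,0,25,0,-0.75,-0.02,0,25,0,-0.75,-0.02,0]' 40;python3 -c "
from h import *
s,m=st()
i=cam('side');cv2.imwrite('pics/s22.png',cv2.resize(i['pixels'][0:200,200:400,::-1],None,fx=3,fy=3,interpolation=2)[:600])
print(fr((-10,-60,120),m))
"
```

```text
time_s: 33.63
position: [578.5, 191.7, 96.1]
ee_rot: [0.59, 0.645, -0.364, -0.321]
wrist_force: [0.2, 0.8, 0.2]
gripper_width: 32.9
t 33.63 p [578.5 191.7  96.1] x [-0.097  0.995 -0.015] y [ 0.528  0.039 -0.848] z [-0.844 -0.09  -0.529] w 32.9 F [0.2 0.8 0.2] q [ 0.43   0.031 -0.836  0.174 -0.186  0.278]
[-0.404 -0.729 -0.331]
```

View pics/s22.png

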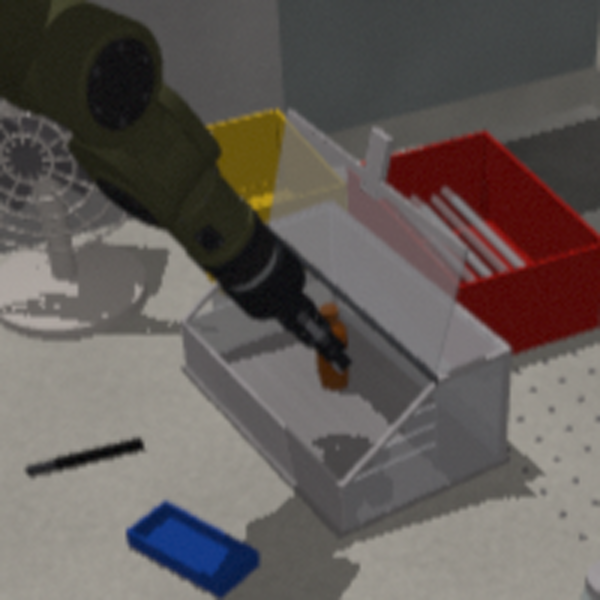

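```bash

python3 -m pendant '[25,-0.05,-0.12,-0.05,0,25,-0.1,-0.25,-0.1,0,25,-0.15,-0.4,-0.15,0,25,-0.2,-0.55,-0.22,0,25,-0.3,-0.7,-0.3,0,25,-0.4,-0.73,-0.33,0,25,-0.4,-0.73,-0.33,0,25,-0.4,-0.73,-0.33,0]' 40;python3 -c "
from h import *
s,m=st()
print(fr((-25,-145,0),m))
"
```

```text
time_s: 34.35
position: [568.1, 131.2, 212.1]
ee_rot: [0.59, 0.644, -0.365, -0.322]
wrist_force: [-0.3, 1.1, -0.4]
gripper_width: 32.8
t 34.35 p [568.1 131.2 212.1] x [-0.095  0.995 -0.016] y [ 0.524  0.037 -0.851] z [-0.846 -0.09  -0.525] w 32.8 F [-0.3  1.1 -0.4] q [ 0.302 -0.17  -0.715  0.484 -0.121  0.168]
[-0.946 -0.123  0.228]
```

```bash

python3 -m pendant '[25,-0.1,-0.01,0.02,0,25,-0.25,-0.03,0.06,0,25,-0.4,-0.05,0.1,0,25,-0.55,-0.07,0.13,0,25,-0.7,-0.09,0.17,0,25,-0.85,-0.11,0.2,0,25,-0.95,-0.12,0.23,0,25,-0.95,-0.12,0.23,0]' 40
python3 -m pendant '[25,-0.1,-0.01,0.02,0,25,-0.25,-0.03,0.06,0,25,-0.4,-0.05,0.1,0,25,-0.55,-0.07,0.13,0,25,-0.7,-0.09,0.17,0,25,-0.85,-0.11,0.2,0,25,-0.95,-0.12,0.23,0,25,-0.95,-0.12,0.23,0]' 40;python3 -c "
from h import *
go((486,-209,90))
i=cam('wrist');cv2.imwrite('pics/w23.png',i['pixels'][:,:,::-1])
i=cam('side');cv2.imwrite('pics/s23.png',cv2.resize(i['pixels'][100:300,220:460,::-1],None,fx=3,fy=3,interpolation=2)[:600])
"
```

```text
time_s: 35.02
position: [541.6, -15.7, 209.5]
ee_rot: [0.59, 0.643, -0.366, -0.324]
wrist_force: [-0.5, 0.2, -1.5]
gripper_width: 33.0
time_s: 35.68
position: [517.9, -160.8, 209.8]
ee_rot: [0.59, 0.643, -0.366, -0.324]
wrist_force: [-0.1, -1.0, -1.3]
gripper_width: 32.9
t 35.68 p [ 517.9 -160.8  209.8] x [-0.094  0.995 -0.015] y [ 0.522  0.037 -0.852] z [-0.848 -0.088 -0.523] w 32.9 F [-0.1 -1.  -1.3] q [-0.486 -0.208 -0.739  0.558  0.28  -0.516]
shift xyz frac [-0.288  0.558  0.627] spin 0 dist 133.1
```

View pics/w23.png

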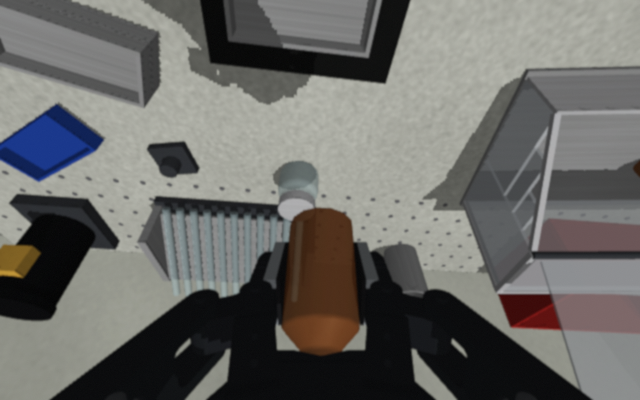

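View pics/s23.png

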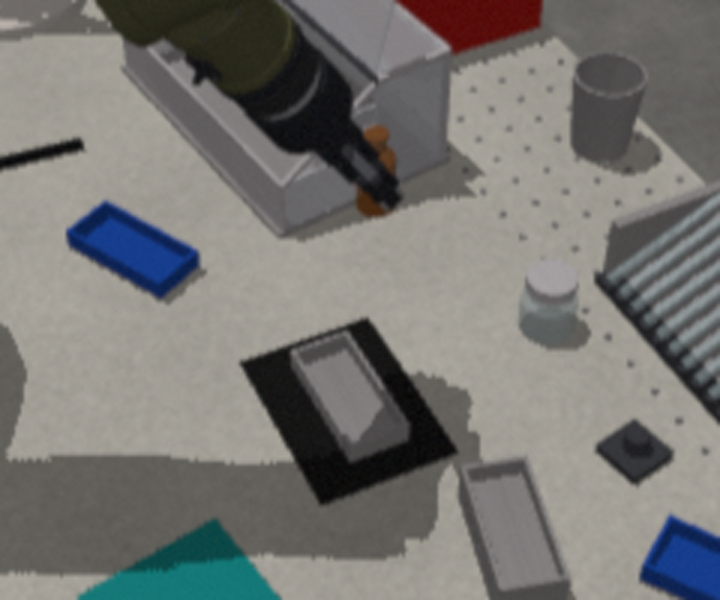

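```bash
python3 - <<'E'
from h import *
i=cam('wrist')
T=np.eye(4);T[:3,0]=[1,-.013,.007];T[:3,1]=[.007,-.003,-1];T[:3,2]=[.013,1,-.003];T[:3,3]=[459,-188.6,129.4]
j=dict(i);j['T']=T@np.array(i['hand_eye'])
w=np.array([onz(j,*p,30) for p in[(283,113),(352,113),(348,248),(288,248)]]);print(w.round(),w.mean(0).round(1),np.linalg.norm(np.roll(w,1,0)-w,axis=1).round())
w=np.array([onz(j,*p,3) for p in[(241,77),(391,78),(379,259),(253,259)]]);print('mat',w.mean(0).round(1),np.linalg.norm(np.roll(w,1,0)-w,axis=1).round())
sd=cam('side');t=cam('top')
cv2.imwrite('pics/s24.png',cv2.resize(sd['pixels'][200:275,290:380,::-1],None,fx=8,fy=8,interpolation=2))
cv2.imwrite('pics/t24.png',cv2.resize(t['pixels'][150:250,280:400,::-1],None,fx=6,fy=6,interpolation=2))
E
```

```text
[[ 428. -121.   30.]
 [ 488. -121.   30.]
 [ 486. -252.   30.]
 [ 426. -251.   30.]] [ 456.9 -186.3   30. ] [130.  60. 131.  60.]
mat [ 455.1 -185.     3. ] [189. 138. 189. 141.]
```

View pics/s24.png

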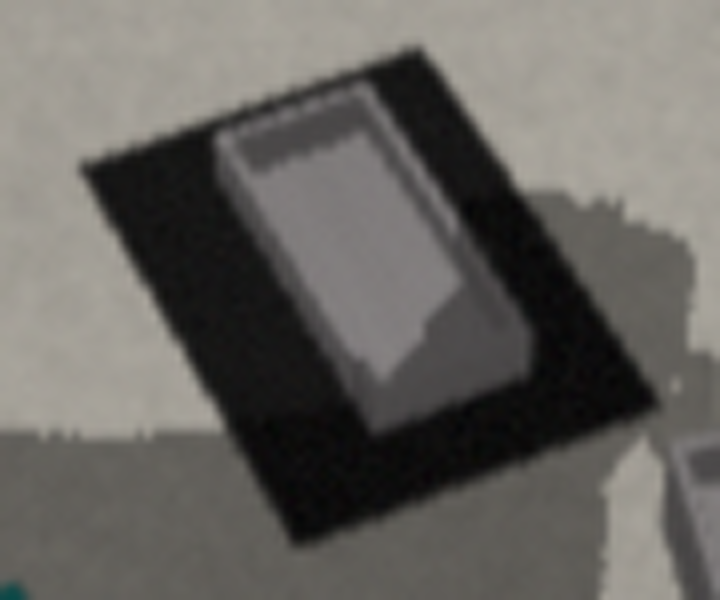

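View pics/t24.png

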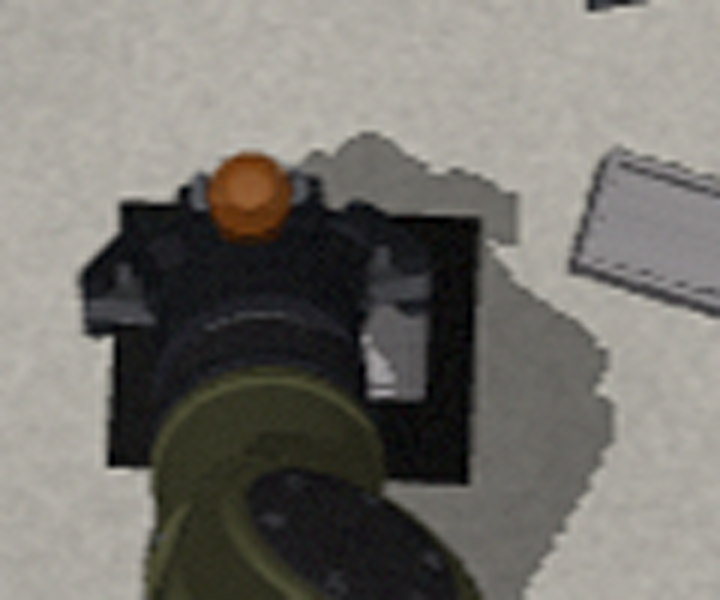

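```bash
python3 - <<'E'
from h import *
s,m=st();t=cam('top')
b=onz(t,250/6+280-.4,193/6+150-.4,300);G=s['position']-50*m[:,1];print(b.round(1),G.round(1),(b-G).round(1))
go((486,-209,90))
from kin import *
for p in[(485,-209,3),(485,-209,90)]: print(ik(p,m[:,1]))
E
```

```text
t 35.93 p [ 518.4 -157.9  211. ] x [-0.099  0.995 -0.015] y [ 0.523  0.039 -0.851] z [-0.846 -0.092 -0.525] w 32.9 F [-0.1 -0.2 -0.5] q [-0.481 -0.211 -0.74   0.559  0.28  -0.515]
[ 492.9 -161.3  300. ] [ 492.2 -159.9  253.5] [ 0.7 -1.4 46.5]
t 35.98 p [ 518.5 -158.   211.2] x [-0.099  0.995 -0.016] y [ 0.524  0.039 -0.851] z [-0.846 -0.092 -0.525] w 32.7 F [-0.5  0.2  0.5] q [-0.482 -0.211 -0.74   0.559  0.28  -0.516]
shift xyz frac [-0.304  0.561  0.639] spin 0 dist 135.5
(array([-0.64574402,  0.12040852, -1.02276718, -0.00675666,  0.35330576]), np.float64(7.498913305774894e-27))
(array([-0.64574402, -0.05729912, -0.92067693,  0.27304124,  0.35330576]), np.float64(8.490499137686061e-27))
```

```bash

python3 -m pendant '[25,-0.04,0.07,0.08,0,25,-0.1,0.16,0.18,0,25,-0.16,0.26,0.28,0,25,-0.2,0.35,0.4,0,25,-0.25,0.44,0.5,0,25,-0.28,0.52,0.6,0,25,-0.28,0.56,0.64,0,25,-0.28,0.56,0.64,0]' 40;python3 -c "
from h import *
go((486,-206,30))
i=cam('wrist');cv2.imwrite('pics/w25.png',i['pixels'][:,:,::-1])
go((486,-206,30))
"
```

```text
time_s: 36.65
position: [483.6, -205.3, 88.1]
ee_rot: [0.589, 0.644, -0.366, -0.324]
wrist_force: [-0.8, 0.6, -1.4]
gripper_width: 32.9
t 36.65 p [ 483.6 -205.3   88.1] x [-0.097  0.995 -0.013] y [ 0.521  0.039 -0.852] z [-0.848 -0.09  -0.523] w 32.9 F [-0.8  0.6 -1.4] q [-0.64  -0.06  -0.927  0.269  0.35  -0.663]
shift xyz frac [-0.001  0.338  0.189] spin 0 dist 58.2
t 36.7 p [ 484.9 -205.8   89.8] x [-0.098  0.995 -0.015] y [ 0.523  0.039 -0.851] z [-0.847 -0.091 -0.524] w 33.0 F [-0.7  0.1 -1.4] q [-0.639 -0.061 -0.925  0.27   0.35  -0.663]
shift xyz frac [0.004 0.343 0.203] spin 0 dist 59.8
```

View pics/w25.png

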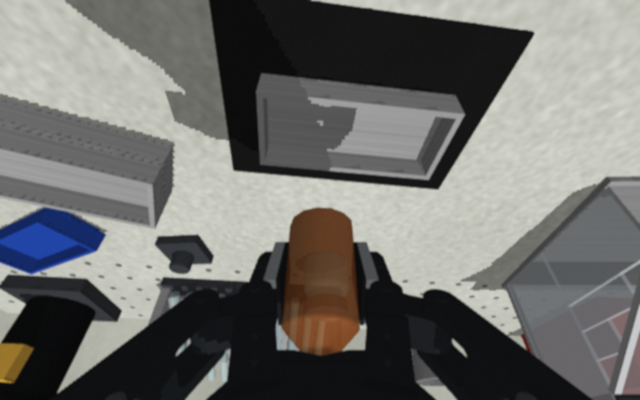

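```bash

python3 -m pendant '[25,0,0.05,0.03,0,25,0,0.11,0.07,0,25,0,0.17,0.1,0,25,0,0.23,0.13,0,25,0,0.29,0.17,0,25,0,0.34,0.2,0,25,0,0.34,0.2,0,25,0,0.34,0.2,0]' 40;python3 -c "
from h import *
i=cam('wrist');
go((486,-206,2))
cv2.imwrite('pics/w26.png',i['pixels'][:,:,::-1])
i=cam('side');cv2.imwrite('pics/s26.png',cv2.resize(i['pixels'][180:280,270:390,::-1],None,fx=6,fy=6,interpolation=2)[:600])
"
```

```text
time_s: 37.37
position: [487.6, -207.5, 32.3]
ee_rot: [0.59, 0.645, -0.366, -0.321]
wrist_force: [-0.8, 0.7, -0.7]
gripper_width: 32.8
t 37.42 p [ 487.9 -207.9   32.7] x [-0.098  0.995 -0.017] y [ 0.526  0.037 -0.85 ] z [-0.845 -0.092 -0.527] w 32.7 F [-0.6 -0.8 -0.2] q [-0.639  0.054 -0.993  0.083  0.35  -0.663]
shift xyz frac [0.017 0.168 0.117] spin 0 dist 30.8
```

View pics/w26.png

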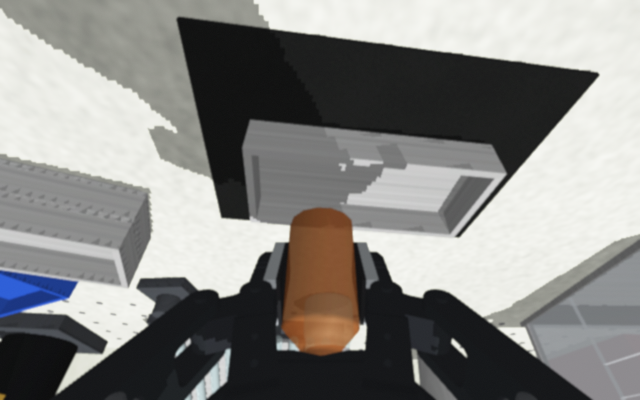

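View pics/s26.png

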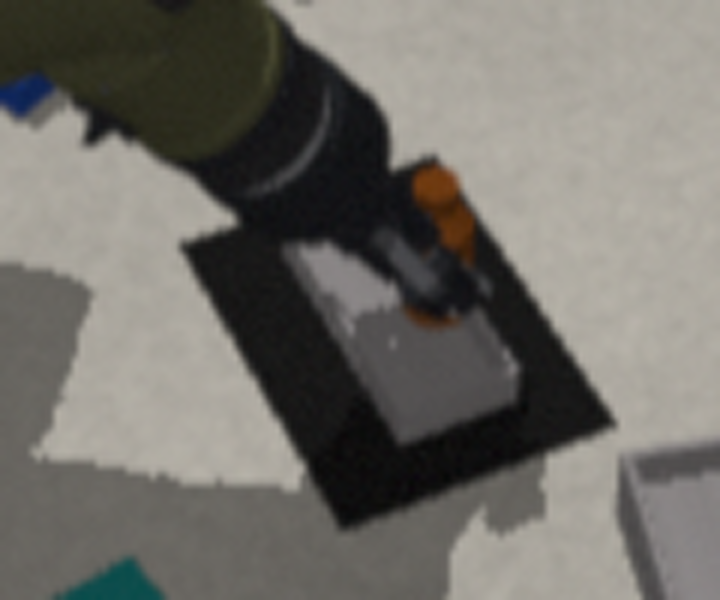

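```bash
python3 -c "
from h import *
go((485.5,-206.5,2))"
python3 -m pendant '[25,0.01,0.02,0.03,0,25,0.01,0.05,0.05,0,25,0.01,0.08,0.07,0,25,0.01,0.1,0.09,0,25,0.01,0.13,0.11,0,25,0.01,0.15,0.12,0,25,0.01,0.165,0.125,0,25,0.01,0.165,0.125,0]' 40;python3 -c "
from h import *
i=cam('wrist');
go((485.5,-206.5,1.5))
cv2.imwrite('pics/w27.png',i['pixels'][:,:,::-1])
i=cam('side');cv2.imwrite('pics/s27.png',cv2.resize(i['pixels'][180:280,270:390,::-1],None,fx=6,fy=6,interpolation=2)[:600])
"
```

```text
t 37.47 p [ 487.9 -208.1   32.8] x [-0.098  0.995 -0.018] y [ 0.526  0.036 -0.85 ] z [-0.845 -0.092 -0.527] w 32.8 F [-0.8 -0.2 -0.7] q [-0.639  0.054 -0.993  0.083  0.35  -0.663]
shift xyz frac [0.016 0.167 0.121] spin 0 dist 31.0
time_s: 38.13
position: [485.2, -208.4, 1.1]
ee_rot: [0.589, 0.644, -0.366, -0.323]
wrist_force: [0.3, -0.6, -1.6]
gripper_width: 33.3
t 38.18 p [ 485.1 -208.5    1.1] x [-0.098  0.995 -0.015] y [ 0.522  0.039 -0.852] z [-0.847 -0.091 -0.524] w 32.8 F [0.5 0.5 0.1] q [-0.644  0.125 -1.024 -0.012  0.352 -0.668]
shift xyz frac [ 0.013 -0.    -0.005] spin 0 dist 2.1
```

View pics/w27.png

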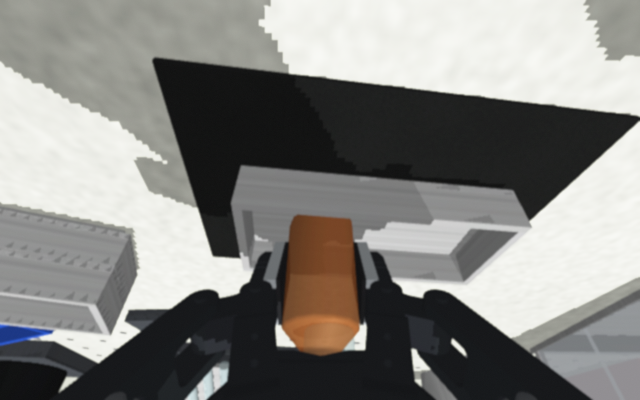

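View pics/s27.png

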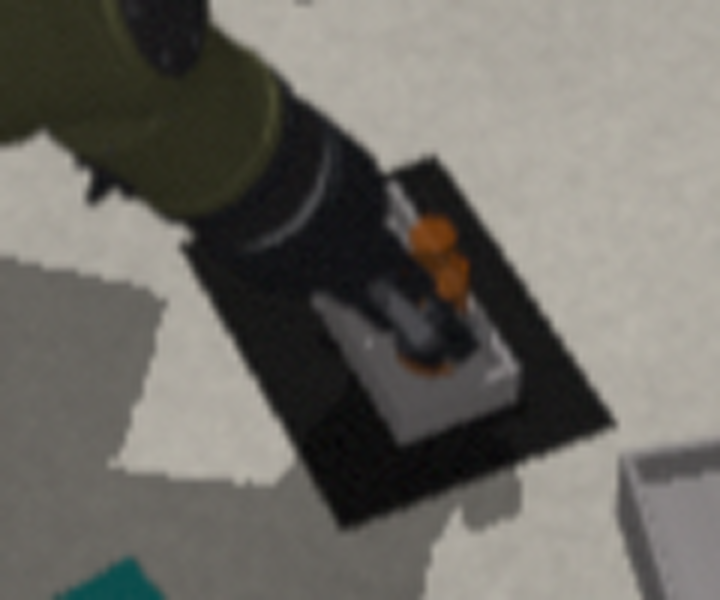

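```bash

python3 -m pendant '[33,0,0,0,0,35,0,0,0,0,38,0,0,0,0,41,0,0,0,0,43,0,0,0,0,43,0,0,0,0,43,0,0,0,0,43,0,0,0,0]' 30;python3 -c "
from h import *
st()
i=cam('wrist');
cv2.imwrite('pics/w28.png',i['pixels'][:,:,::-1])
"
```

```text
time_s: 38.9
position: [485.0, -208.4, 1.4]
ee_rot: [0.589, 0.644, -0.366, -0.323]
wrist_force: [-0.9, -0.4, -0.4]
gripper_width: 43.2
t 38.9 p [ 485.  -208.4    1.4] x [-0.098  0.995 -0.015] y [ 0.522  0.039 -0.852] z [-0.847 -0.091 -0.524] w 43.2 F [-0.9 -0.4 -0.4] q [-0.644  0.124 -1.025 -0.012  0.352 -0.668]
```

View pics/w28.png

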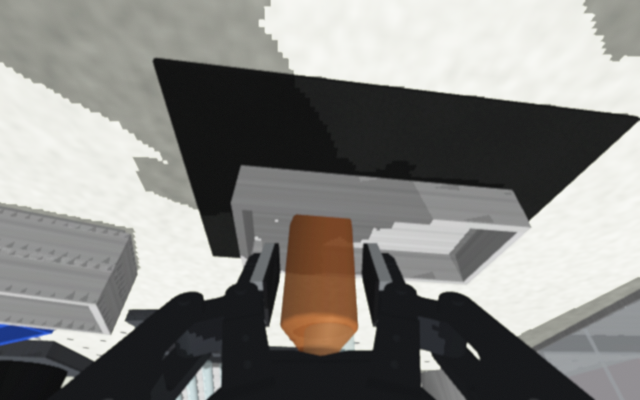

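```bash

python3 -m pendant '[43,0,-0.03,-0.02,0,43,0,-0.1,-0.06,0,43,0,-0.2,-0.12,0,43,0,-0.32,-0.2,0,43,0,-0.46,-0.28,0,43,0,-0.6,-0.37,0,43,0,-0.74,-0.46,0,43,0,-0.74,-0.46,0]' 30;python3 -c "
from h import *
st()
i=cam('wrist');
cv2.imwrite('pics/w29.png',i['pixels'][:,:,::-1])
i=cam('side');cv2.imwrite('pics/s29.png',cv2.resize(i['pixels'][180:280,270:390,::-1],None,fx=6,fy=6,interpolation=2)[:600])
"
```

```text
time_s: 39.62
position: [488.7, -208.4, 138.5]
ee_rot: [0.591, 0.645, -0.365, -0.319]
wrist_force: [1.4, -0.9, -0.5]
gripper_width: 43.0
t 39.62 p [ 488.7 -208.4  138.5] x [-0.098  0.995 -0.02 ] y [ 0.529  0.035 -0.848] z [-0.843 -0.094 -0.53 ] w 43.0 F [ 1.4 -0.9 -0.5] q [-0.639 -0.128 -0.854  0.401  0.351 -0.663]
```

View pics/s29.png

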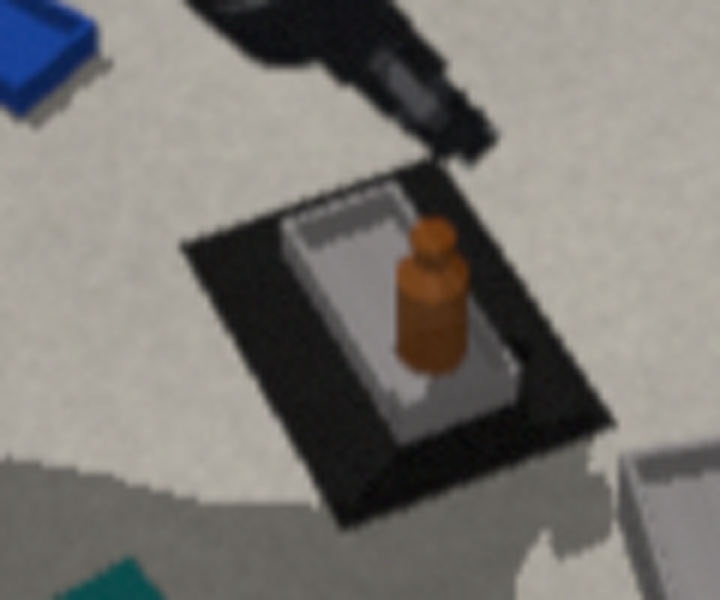

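```bash
python3 -c "
from h import *
s,m=st()
print(fr((10,100,110),m),fr((15,145,50),m),fr((50,135,20),m))
go((605,249,372))"
python3 -m pendant '[60,0.1,-0.1,-0.07,0,60,0.2,-0.2,-0.15,0,60,0.3,-0.3,-0.22,0,60,0.42,-0.4,-0.3,0,60,0.54,-0.5,-0.38,0,60,0.65,-0.58,-0.47,0,60,0.65,-0.58,-0.5,0,60,0.65,-0.58,-0.5,0]' 30; python3 -c "
from h import *
go((605,249,372))"
```

```text
t 39.72 p [ 486.3 -207.   133.8] x [-0.098  0.995 -0.017] y [ 0.525  0.037 -0.851] z [-0.846 -0.092 -0.526] w 43.2 F [-0.6 -0.4 -0. ] q [-0.639 -0.124 -0.86   0.397  0.35  -0.663]
[ 0.644 -0.564 -0.503] [ 0.946 -0.195 -0.349] [ 0.861  0.095 -0.435]
t 39.72 p [ 486.3 -207.   133.8] x [-0.098  0.995 -0.017] y [ 0.525  0.037 -0.851] z [-0.846 -0.092 -0.526] w 43.2 F [-0.6 -0.4 -0. ] q [-0.639 -0.124 -0.86   0.397  0.35  -0.663]
shift xyz frac [ 2.921 -0.823 -1.784] spin 0 dist 528.0
time_s: 40.38
position: [494.7, -105.4, 244.1]
ee_rot: [0.588, 0.645, -0.366, -0.322]
wrist_force: [0.6, -0.4, -0.9]
gripper_width: 59.9
t 40.38 p [ 494.7 -105.4  244.1] x [-0.1    0.995 -0.016] y [ 0.523  0.039 -0.851] z [-0.846 -0.093 -0.524] w 59.9 F [ 0.6 -0.4 -0.9] q [-0.373 -0.333 -0.748  0.649  0.229 -0.418]
shift xyz frac [ 2.264 -0.249 -1.29 ] spin 0 dist 392.6
```

```bash

python3 -m pendant '[60,0.12,-0.06,-0.05,0,60,0.25,-0.13,-0.1,0,60,0.4,-0.2,-0.17,0,60,0.55,-0.27,-0.24,0,60,0.7,-0.34,-0.3,0,60,0.85,-0.4,-0.37,0,60,0.9,-0.4,-0.4,0,60,0.9,-0.4,-0.4,0]'
python3 -m pendant '[60,0.12,0,-0.05,0,60,0.25,0,-0.1,0,60,0.4,0,-0.17,0,60,0.55,0,-0.24,0,60,0.7,0,-0.3,0,60,0.85,0,-0.37,0,60,0.9,0,-0.4,0,60,0.9,0,-0.4,0]'
python3 -c "
from h import *
go((605,249,372))"
```

```text
time_s: 41.05
position: [500.7, 32.5, 323.3]
ee_rot: [0.588, 0.645, -0.367, -0.323]
wrist_force: [-0.4, -0.3, -0.3]
gripper_width: 59.8
time_s: 41.72
position: [538.3, 171.3, 351.7]
ee_rot: [0.588, 0.644, -0.367, -0.323]
wrist_force: [0.0, -0.8, -0.4]
gripper_width: 60.1
t 41.72 p [538.3 171.3 351.7] x [-0.099  0.995 -0.016] y [ 0.52   0.038 -0.853] z [-0.848 -0.093 -0.521] w 60.1 F [ 0.  -0.8 -0.4] q [ 0.423 -0.25  -0.45   0.85  -0.18   0.271]
shift xyz frac [ 0.469  0.135 -0.496] spin 0 dist 104.4
```

```bash

python3 -m pendant '[60,0.1,0.02,-0.1,0,60,0.2,0.05,-0.2,0,60,0.3,0.08,-0.3,0,60,0.4,0.11,-0.4,0,60,0.47,0.13,-0.5,0,60,0.47,0.13,-0.5,0,60,0.47,0.13,-0.5,0,60,0.47,0.13,-0.5,0]'
python3 -c "
from h import *
i=cam('wrist')
go((676,252,276))
cv2.imwrite('pics/w30.png',i['pixels'][:,:,::-1])"
```

```text
time_s: 42.38
position: [604.1, 246.9, 374.0]
ee_rot: [0.589, 0.643, -0.367, -0.323]
wrist_force: [0.2, -0.0, -0.5]
gripper_width: 59.9
t 42.43 p [604.  247.1 374.4] x [-0.096  0.995 -0.016] y [ 0.521  0.037 -0.853] z [-0.848 -0.09  -0.522] w 60.1 F [-0.6 -0.8 -0.3] q [ 0.512 -0.067 -0.248  0.883 -0.225  0.353]
shift xyz frac [-0.003  0.811 -0.068] spin 0 dist 122.0
```

View pics/w30.png

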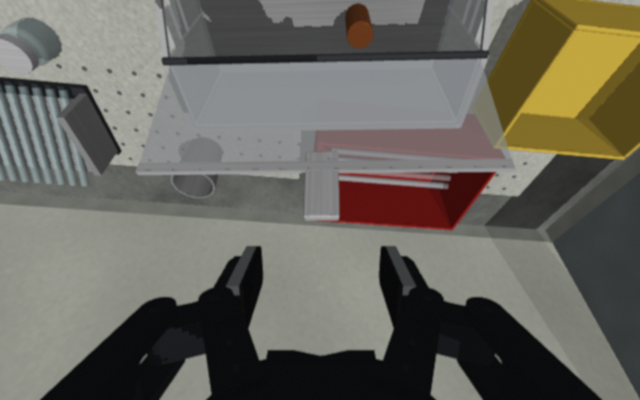

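```bash
python3 - <<'E'
from h import *
s,m=st();i=cam('wrist')
e=onz(i,321.5,217,330);print('tab end',e.round(1))
g=e-15*np.array([.26*.99,.26*.12,.966]);print('grip',g.round(1))
G=s['position']-50*m[:,1];print((m.T@(g-G)).round(1),fr(g-G,m))
E
```

```text
t 42.43 p [604.  247.1 374.4] x [-0.096  0.995 -0.016] y [ 0.521  0.037 -0.853] z [-0.848 -0.09  -0.522] w 60.1 F [-0.6 -0.8 -0.3] q [ 0.512 -0.067 -0.248  0.883 -0.225  0.353]
tab end [647. 251. 330.]
grip [643.1 250.6 315.5]
[  0.6 120.7  -2.8] [ 0.004  0.805 -0.019]
```

```bash

python3 -m pendant '[60,0,0.15,-0.01,0,60,0,0.3,-0.03,0,60,0,0.45,-0.03,0,60,0,0.6,-0.03,0,60,0,0.72,-0.03,0,60,0,0.78,-0.03,0,60,0,0.78,-0.03,0,60,0,0.78,-0.03,0]' 30
python3 -m pendant '[45,0,0,0,0,30,0,0,0,0,20,0,0,0,0,20,0,0,0,0,20,0,0,0,0,20,0,0,0,0,20,0,0,0,0,20,0,0,0,0]' 30
python3 -c "
from h import *
s,m=st();arc(2.44,1.64,8,m)
i=cam('wrist');cv2.imwrite('pics/w31.png',i['pixels'][:,:,::-1])"
```

```text
time_s: 43.15
position: [669.2, 253.5, 278.3]
ee_rot: [0.589, 0.644, -0.366, -0.323]
wrist_force: [0.2, 1.4, 0.4]
gripper_width: 60.1
time_s: 43.82
position: [670.0, 252.1, 280.6]
ee_rot: [0.591, 0.644, -0.365, -0.322]
wrist_force: [-5.1, -6.8, 5.3]
gripper_width: 29.2
t 43.82 p [670.  252.1 280.6] x [-0.095  0.995 -0.017] y [ 0.525  0.035 -0.85 ] z [-0.846 -0.09  -0.526] w 29.2 F [-5.1 -6.8  5.3] q [ 0.462  0.067 -0.33   0.655 -0.204  0.308]
2.34 [-0.003 -0.081  0.08 ]
2.24 [-0.006 -0.153  0.167]
2.14 [-0.009 -0.216  0.261]
2.04 [-0.012 -0.269  0.361]
1.94 [-0.015 -0.313  0.466]
1.84 [-0.017 -0.345  0.574]
1.74 [-0.019 -0.367  0.685]
1.64 [-0.021 -0.377  0.798]
```

View pics/w31.png

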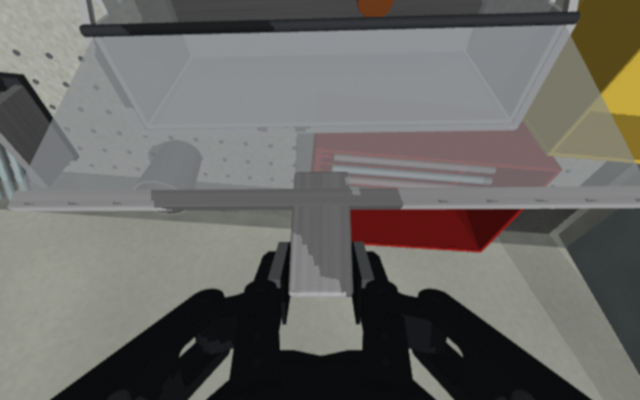

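Gripped; now pull along the arc, then continue lower before letting go.

```bash

python3 -m pendant '[20,0,-0.08,0.08,0,20,-0.01,-0.15,0.17,0,20,-0.01,-0.21,0.26,0,20,-0.01,-0.26,0.36,0,20,-0.02,-0.3,0.47,0,20,-0.02,-0.33,0.57,0,20,-0.02,-0.35,0.69,0,20,-0.02,-0.36,0.8,0]' 30
python3 -c "
from h import *
s,m=st();arc(1.64,.84,8,m)"
```

```text
time_s: 44.53
position: [542.1, 236.1, 266.2]
ee_rot: [0.592, 0.644, -0.363, -0.321]
wrist_force: [-0.5, -11.7, 9.8]
gripper_width: 29.5
t 44.53 p [542.1 236.1 266.2] x [-0.093  0.996 -0.017] y [ 0.53   0.035 -0.847] z [-0.843 -0.088 -0.531] w 29.5 F [ -0.5 -11.7   9.8] q [ 0.567 -0.158 -0.577  0.649 -0.258  0.403]
1.54 [-0.002  0.     0.113]
1.44 [-0.003  0.012  0.226]
1.34 [-0.004  0.035  0.337]
1.24 [-0.005  0.068  0.445]
1.14 [-0.005  0.113  0.55 ]
1.04 [-0.005  0.167  0.649]
0.94 [-0.004  0.231  0.742]
0.84 [-0.003  0.305  0.829]
```

```bash

python3 -m pendant '[20,-0.01,-0.01,0.11,0,20,-0.02,0,0.23,0,20,-0.02,0.02,0.34,0,20,-0.02,0.05,0.45,0,20,-0.02,0.1,0.55,0,20,-0.02,0.15,0.65,0,20,-0.02,0.22,0.74,0,20,-0.02,0.29,0.83,0]' 30
python3 -c "
from h import *
s,m=st();arc(.84,.3,8,m)
i=cam('wrist');cv2.imwrite('pics/w32.png',i['pixels'][:,:,::-1])"
```

```text
time_s: 45.2
position: [456.3, 225.0, 159.3]
ee_rot: [0.589, 0.645, -0.366, -0.323]
wrist_force: [-1.5, -2.1, 1.6]
gripper_width: 29.4
t 45.2 p [456.3 225.  159.3] x [-0.099  0.995 -0.015] y [ 0.522  0.039 -0.852] z [-0.847 -0.092 -0.524] w 29.4 F [-1.5 -2.1  1.6] q [ 0.668 -0.226 -0.875  0.45  -0.297  0.492]
0.77 [0.001 0.055 0.054]
0.7 [0.002 0.113 0.103]
0.64 [0.003 0.174 0.149]
0.57 [0.004 0.238 0.191]
0.5 [0.005 0.305 0.228]
0.43 [0.006 0.374 0.26 ]
0.37 [0.008 0.446 0.288]
0.3 [0.009 0.519 0.311]
```

View pics/w32.png

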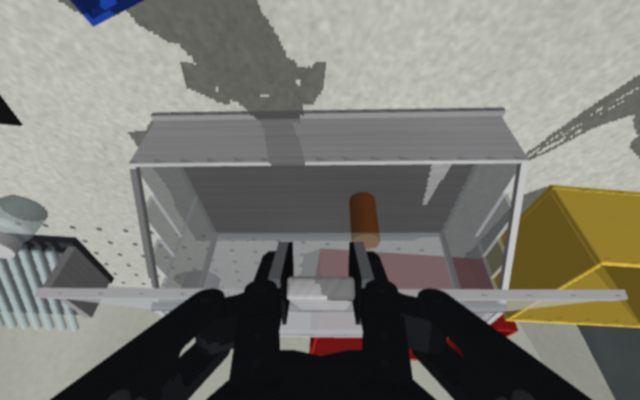

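Guide down to about 0.35, then open there and let it fall.

```bash

python3 -m pendant '[20,0,0.05,0.05,0,20,0,0.11,0.1,0,20,0,0.17,0.15,0,20,0,0.24,0.19,0,20,0,0.3,0.23,0,20,0,0.37,0.26,0,20,0,0.42,0.28,0,20,0,0.42,0.28,0]' 30
python3 -m pendant '[40,0,0,0,0,60,0,0,0,0,60,0,0,0,0,60,0,0,0,0,60,0,0,0,0,60,0,0,0,0,60,0,0,0,0,60,0,0,0,0]' 30
python3 -c "
from h import *
s,m=st()
i=cam('wrist');cv2.imwrite('pics/w33.png',i['pixels'][:,:,::-1])"
```

```text
time_s: 45.92
position: [452.7, 224.5, 81.6]
ee_rot: [0.587, 0.645, -0.368, -0.324]
wrist_force: [-8.7, 1.6, -0.8]
gripper_width: 29.2
time_s: 46.58
position: [455.0, 224.0, 83.7]
ee_rot: [0.589, 0.644, -0.366, -0.323]
wrist_force: [-0.2, 1.0, 0.8]
gripper_width: 60.0
t 46.58 p [455.  224.   83.7] x [-0.098  0.995 -0.015] y [ 0.523  0.039 -0.852] z [-0.847 -0.091 -0.524] w 60.0 F [-0.2  1.   0.8] q [ 0.668 -0.117 -0.997  0.219 -0.298  0.494]
```

View pics/w33.png

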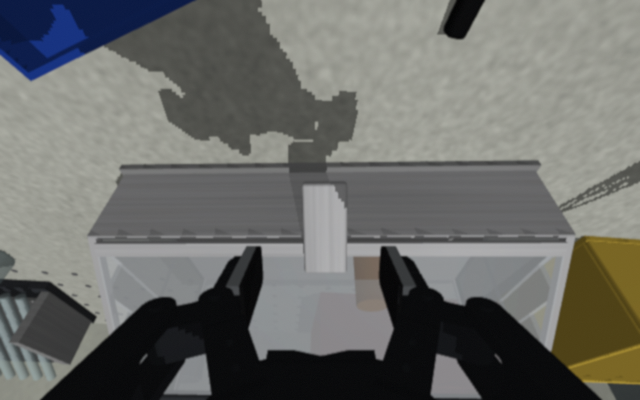

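```bash

python3 -m pendant '[60,0,-0.1,-0.06,0,60,0,-0.2,-0.12,0,60,0,-0.32,-0.2,0,60,0,-0.46,-0.28,0,60,0,-0.6,-0.37,0,60,0,-0.7,-0.43,0,60,0,-0.7,-0.43,0,60,0,-0.7,-0.43,0]'
python3 -c "
from h import *
s,m=st()
i=cam('side');cv2.imwrite('pics/s34.png',cv2.resize(i['pixels'][30:330,200:520,::-1],None,fx=2,fy=2,interpolation=2))
cv2.imwrite('pics/s34c.png',cv2.resize(i['pixels'][180:280,270:390,::-1],None,fx=6,fy=6,interpolation=2)[:600])
i=cam('top');cv2.imwrite('pics/t34.png',i['pixels'][:,:,::-1])"
```

```text
time_s: 47.3
position: [455.3, 226.4, 207.9]
ee_rot: [0.589, 0.645, -0.365, -0.323]
wrist_force: [-0.6, -0.6, -0.8]
gripper_width: 59.9
t 47.3 p [455.3 226.4 207.9] x [-0.098  0.995 -0.013] y [ 0.524  0.04  -0.851] z [-0.846 -0.09  -0.525] w 59.9 F [-0.6 -0.6 -0.8] q [ 0.673 -0.274 -0.791  0.582 -0.3    0.498]
```

View pics/s34.png

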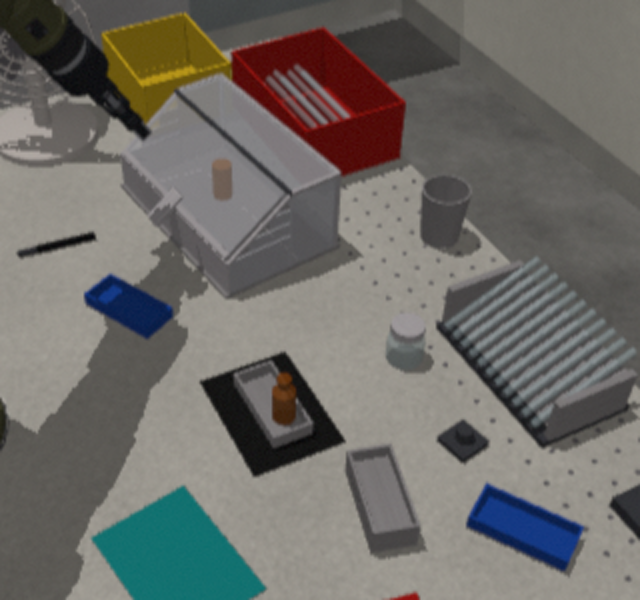

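View pics/s34c.png

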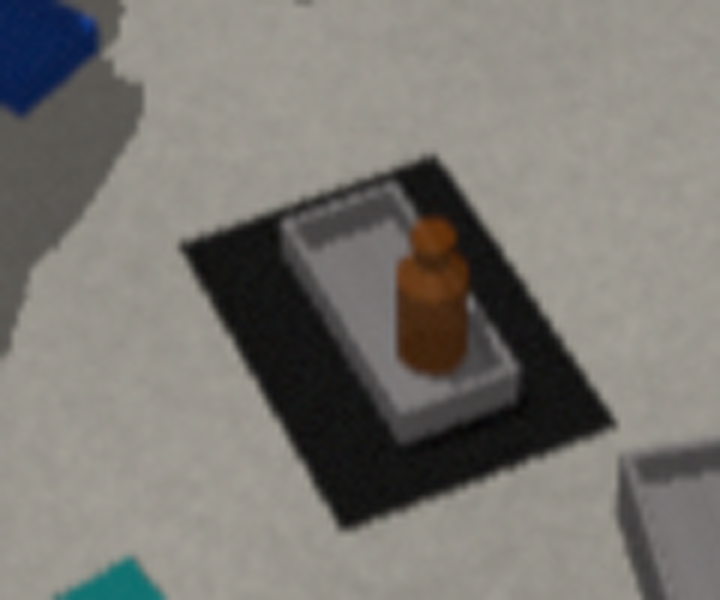

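View pics/t34.png

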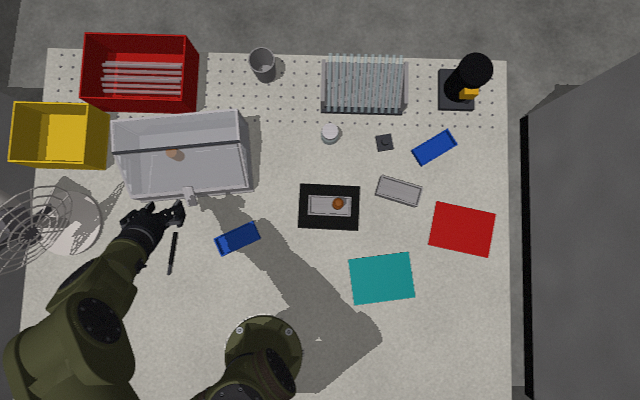

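```bash
python3 - <<'E'
from h import *
sd=cam('side');t=cam('top')
a=cv2.imread('pics/side0.png');b=sd['pixels'][:,:,::-1]
cv2.imwrite('pics/cmp.png',np.hstack([cv2.resize(x[85:165,255:335],None,fx=5,fy=5,interpolation=2) for x in(a,b)]))
print('bottle lip',meet(t,(338.3,203),sd,(270+433/6,180+238/6)))
m=cv2.inRange(t['pixels'],(70,20,0),(255,110,60));m[:190]=0;m[220:]=0;m[:,:320]=0;m[:,355:]=0
ys,xs=np.nonzero(m);print(xs.mean(),ys.mean(),xs.min(),xs.max(),ys.min(),ys.max(),onz(t,xs.mean(),ys.mean(),75).round(1))
E
```

```text
bottle lip (array([ 462.21980994, -213.10419093,   89.95393612]), np.float64(3.3859912371738083))
337.621359223301 203.25242718446603 332 343 198 209 [ 461.  -211.2   75. ]
```

View pics/cmp.png

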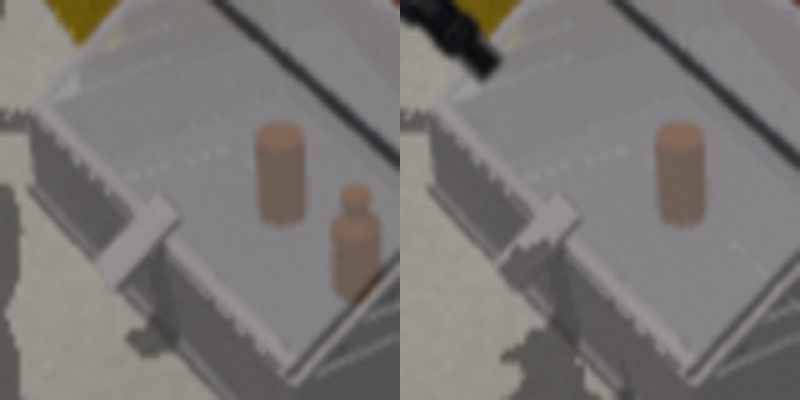

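```bash
python3 -c "
from rig import bot
print(bot.finish_job())"
```

```text
the job is handed in; nothing more can be done
None
```

I handed the job in at about 47 s of the 72 s allowed. The last pictures show every step done; `finish_job` gave no verdict.

**What I did**
- I set the top tray flat on the black mat. Its centre measured about 2 mm from the mat's centre.
- I lifted the flap by its tab until it rested open by itself.
- I took out the necked bottle upright and stood it in the tray.
- I guided the flap down, let it drop shut and backed the arm clear.

**Last checks**
- **Flap:** the tab and free edge sit where they did in the first picture, though the tab's tip was in shadow.
- **Bottle:** it stands upright, about 5 mm (x) and 25 mm (y) from the tray's centre, within the limits.
- **Leave-alone items:** the vial, the two lower trays, pen, jar, weight and blue trays look unmoved. I compared only the vial directly with the first picture.
- **Arm:** it touches nothing, and the wrist force is only noise.

**What disagreed**
- **Fingertips:** they end about 31–45 mm short of the reported TCP. My first grip on the tray closed above its rim, and I corrected for this in every later move.
- **Tilt:** the moves cannot tilt the tool directly. I got the 32° by pushing repeatedly against the arm's reach limit in free space.
- **Joint 3:** it came very close to its lower limit (-1.026 against -1.03) when gripping the tab and when placing the bottle.
- **Cameras:** wrist and fixed cameras differed by 5–9 mm in y around the hood. I used the close wrist views for the grasps.

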